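# Fit the mats in the lazy Susan and set the mug on one

### The job

Take every mat out of the tray and lay each one flat and fully home in a recess of its own outline on the lazy Susan's lower tier, turning the lazy Susan by its pegs to bring the recesses round to your side. Once all the mats are in, stand the orange mug upright in the middle of a round mat, with that mat's recess turned to the brass pointer, and let go. Keep the jar, the spoon cup and the creamer standing on the upper tier throughout.

Things in the scene. Friction and masses are not known exactly. Their poses are not given: they have to be found in the camera images.
- susan: fixed foot of a two-tier birch lazy Susan; origin on its turning axis at dresser level, z up; its -x axis points to the robot's side, where a small brass bracket (the pointer, 16 mm wide, 36 mm high) stands 242 mm from the axis. Foot disc 200 mm across, 12 mm high
- turntable (a joint): angle (rad, anticlockwise from above, limits +-15) of the part that turns on the foot: lower tier disc 430 mm across, top at 28 mm; central column; upper tier disc 176 mm across, 115 to 127 mm high. Under 1 N at a peg turns it; it stays where left. Four round pegs stand on the lower tier, 18 mm across, 42 mm tall, 185 mm from the axis, midway in angle between the recesses
- deck (a point): on the turning axis at the lower tier's top (28 mm); its axes turn with it. Recesses in 86 mm square frames, 6 mm high, centred at (155,0) and (-155,0) mm: round, 65 mm across; at (0,155) and (0,-155): square, 57 mm, sides along x and y. All 6 mm deep with a small chamfer, their floor level with this point, so a seated mat's centre is 8 mm above it. Pegs at (+-131,+-131)
- pointer_mark (a point): fixed point 155 mm from the turning axis towards the brass pointer, at the height of the recess floors (28 mm): where a recess's centre is when turned to the pointer
- tray: fixed low wooden tray 180 (its x) x 266 (its y) x 22 mm with 5 mm walls and floor, divided by one wall each way (same height) into 4 compartments of about 82 x 125 mm; origin under its centre, z up
- mug: orange mug, 64 mm across at the rim and nearly as wide below, 85 mm tall, wall 4 mm, 180 g; origin at the centre of its underside, z up; its handle sticks out on its +y side
- jar: glass jar with steel twist cap, 54 mm across, 85 mm tall, loose on the upper tier; origin at the centre of its underside, z up
- spoon_cup: steel cup with teaspoons, 52 mm across, about 120 mm tall with the spoons, loose on the upper tier; origin at the centre of its underside, z up
- creamer: white ceramic creamer, 52 mm across, 66 mm tall, loose on the upper tier; origin at the centre of its underside, z up
- round_mat0: round cork mat, 62 mm across, 16 mm thick, 40 g; lies flat in one compartment of the tray at the start; its origin is its centre (8 mm above its underside), z normal to its faces
- square_mat0: blue square mat, 54 x 54 mm, 16 mm thick, 50 g, may be absent; lies flat in one compartment of the tray at the start; its origin is its centre (8 mm above its underside), z normal to its faces, x and y along its sides
- round_mat1: round cork mat, 62 mm across, 16 mm thick, 40 g, may be absent; lies flat in one compartment of the tray at the start; its origin is its centre (8 mm above its underside), z normal to its faces
- square_mat1: blue square mat, 54 x 54 mm, 16 mm thick, 50 g, may be absent; lies flat in one compartment of the tray at the start; its origin is its centre (8 mm above its underside), z normal to its faces, x and y along its sides

How it is judged (in metres and radians):
On the way, in this order (a step that is already met when the one before it is completed fails the run):
1. every mat lies flat and fully home in a recess of its own outline (((x of round_mat0 in the frame of deck between 0.151 and 0.159 m and y of round_mat0 in the frame of deck between -0.004 and 0.004 m and z of round_mat0 in the frame of deck between 0.005 and 0.0105 m and angle between the z axis of round_mat0 and the z axis of susan, either way round below 0.06 rad) or (x of round_mat0 in the frame of deck between -0.159 and -0.151 m and y of round_mat0 in the frame of deck between -0.004 and 0.004 m and z of round_mat0 in the frame of deck between 0.005 and 0.0105 m and angle between the z axis of round_mat0 and the z axis of susan, either way round below 0.06 rad)) and ((x of round_mat1 in the frame of deck between 0.151 and 0.159 m and y of round_mat1 in the frame of deck between -0.004 and 0.004 m and z of round_mat1 in the frame of deck between 0.005 and 0.0105 m and angle between the z axis of round_mat1 and the z axis of susan, either way round below 0.06 rad) or (x of round_mat1 in the frame of deck between -0.159 and -0.151 m and y of round_mat1 in the frame of deck between -0.004 and 0.004 m and z of round_mat1 in the frame of deck between 0.005 and 0.0105 m and angle between the z axis of round_mat1 and the z axis of susan, either way round below 0.06 rad)) and ((x of square_mat0 in the frame of deck between -0.004 and 0.004 m and y of square_mat0 in the frame of deck between 0.151 and 0.159 m and z of square_mat0 in the frame of deck between 0.005 and 0.0105 m and angle between the z axis of square_mat0 and the z axis of susan, either way round below 0.06 rad) or (x of square_mat0 in the frame of deck between -0.004 and 0.004 m and y of square_mat0 in the frame of deck between -0.159 and -0.151 m and z of square_mat0 in the frame of deck between 0.005 and 0.0105 m and angle between the z axis of square_mat0 and the z axis of susan, either way round below 0.06 rad)) and ((x of square_mat1 in the frame of deck between -0.004 and 0.004 m and y of square_mat1 in the frame of deck between 0.151 and 0.159 m and z of square_mat1 in the frame of deck between 0.005 and 0.0105 m and angle between the z axis of square_mat1 and the z axis of susan, either way round below 0.06 rad) or (x of square_mat1 in the frame of deck between -0.004 and 0.004 m and y of square_mat1 in the frame of deck between -0.159 and -0.151 m and z of square_mat1 in the frame of deck between 0.005 and 0.0105 m and angle between the z axis of square_mat1 and the z axis of susan, either way round below 0.06 rad))), for 0.3 s.
2. the mug stands upright in the middle of a round mat at the brass pointer (((x of mug in the frame of deck between 0.143 and 0.167 m and y of mug in the frame of deck between -0.012 and 0.012 m) or (x of mug in the frame of deck between -0.167 and -0.143 m and y of mug in the frame of deck between -0.012 and 0.012 m)) and horizontal distance between mug and pointer_mark below 0.035 m and angle between mug's own z axis and vertical below 0.08 rad and z of mug in the frame of deck between 0.012 and 0.021 m), for 0.3 s.
At the end, for the whole second after the job is handed in: Every mat present is in a recess of its own outline, centred within 4 mm each way, level, down on the floor within 2.5 mm; the mug stands upright (0.08 rad) on a round mat, within 12 mm each way of its recess's centre and within 35 mm of the pointer mark; all at rest (all of step 1 and all of step 2 and linear speed of each of round_mat0, round_mat1, square_mat0, square_mat1, mug below 0.02 m/s and velocity of joint turntable between -0.05 and 0.05 rad/s); the robot touches nothing.
It fails at once if the jar, the spoon cup or the creamer is tipped over or falls off the upper tier (angle between any of jar, spoon_cup, creamer's own z axis and vertical above 0.5 rad or z of any of jar, spoon_cup, creamer in the frame of susan below 0.1 m).
Of round_mat1, square_mat0, square_mat1 only 2 to 3 are there at a start; the rules pass over those that are not, and their reading is None.
At some moment in a run one of mug may be knocked a few centimetres aside while the robot is not near it.
Once in a run the grip may slacken for a moment while it holds something.
It also fails if it takes over 210 s, if anything falls off the work surface, if the arm or the gripper's body presses on something with over 40 N, if the wrist force passes 120 N, or if a joint passes its speed limit or range.

### The arm

A 6-joint arm with a two-finger parallel gripper is mounted at the origin on the work surface. World frame = base frame: x ahead of the robot, y to its left, z up, the work surface at z = 0. Lengths are in m, angles in degrees, forces in N, time in s.
With the tool pointing down it reaches from about 0.3 to 0.75 m from the base axis. Payload 8.5 kg.
Tool frame: the origin (TCP) lies midway between the tips of the shut fingers; the grasp point (between the pads) lies 19 mm behind it; z points along the fingers, y is the line along which they close (so a half turn about z gives the same grasp; the last joint's range is limited). The gripper opens to 85 mm and grips with 20 to 120 N. Pads are 22 mm wide; open, the fingers measure 114 mm over their backs; the gripper's body (76 mm by 85 mm) begins 54 mm behind the grasp point. The pads swing forward as they close: fully open they stand 13 mm farther back than shut.
Start: joints at [-86.534, 21.807, 74.336, -0, 83.858, -12.336], TCP at [0.15, -0.529, 0.231] pointing down, gripper open.
Joint ranges: [-178.18, 178.18], [-50.72, 133.34], [12.68, 142.11], [-81.47, 261.47], [9.98, 163.14], [-165.26, 165.26]. Speed limits (degrees/s): [136.94, 136.94, 180, 180, 180, 180].

### API

Orientations are given as a 3x3 rotation matrix whose columns are the frame's x, y, z axes.
In Python, from rig import observe, optics, order, spotter gives the robot as it stands.
- The arm moves only by the tool move_arm, never from a script. Its argument "series" is text: rows parted by semicolons, each of 5 numbers parted by spaces: the shift along the tool's x, y, z in cm, then the turn about the tool's z in degrees, then the opening, from -1 (shut) to 1 (fully open). A call has 1 to 8 rows; each row is the pose to reach, as a shift and turn from the pose commanded when the call began, along the tool's axes at that moment; what a row does not reach only later rows make up. A row lasts 1/8 s, in which the tool goes at most 62.5 mm and 10.7 degrees, less where a joint would pass 70% of its speed; a pose out of reach is approached as far as the arm can. A call with a gripper value outside its range is refused whole. The fingers move at their own pace and stop on an object; "force" is the grip in N (left out, the last holds). Time passes only in rows, so rows that repeat a pose let the fingers close. It gives the time, the measured TCP pose, the force, the opening and the grip force at its end, in the units of the state.
- observe(): the state, without advancing time (a new reading comes with each control period).
- optics.get_image(name): name is "scene" or "top" or "wrist"; returns a dict with "pixels" (384x512x3 uint8, blue, green, red), "camera_matrix" (3x3 intrinsics, pixels), "rvec" (rotation vector, rad) and "tvec" (3), from world to camera coordinates, as OpenCV has them. Camera axes: x right, y down, z forward; pixel columns grow to the right and rows downward; lengths in m; the calibration is good to about 2 mm. The wrist camera is an equidistant fisheye: a pixel r from the principal point sees the ray r / f radians off the axis. A picture is of the moment at which its call begins. There is no depth.
- order.close_job(): hands the job in; it is judged then, once.
Trained networks look in the newest picture that a camera, given by its name, has taken for a name from the list of things; names that differ only in an ending like _2 or _b are one class to them, and where a whole thing is asked for, a point or a joint stands for the part that bears it (a point fixed in the world has none). Each returns a list of dicts, best first, with "score" (0 to 1); they miss things now and then, are a little off and sometimes report something else, mostly with a low value. They report only what shows in the picture. A call takes as long as a camera call.
- spotter.find_in(thing, camera): "point" ([x, y, z] in m, in world coordinates, good to about 4 mm: the middle of the surface that is visible of it).
- spotter.cut_out(thing, camera): "pixels" (384x512 bool, what is visible of it).
- spotter.mark_of(thing, camera): "point" ([x, y, z] in m, in world coordinates, good to about 4 mm: a listed point, or the origin of a listed thing).
The state is a dict: "time_s": time; "q": joint angles; "qvel": joint speeds; "joint_efforts": joint torques, N m; "position": TCP position; "tool_rot": TCP orientation; "ft_force": force on the tool from outside, world axes, zero at the start; "wrist_torque": the same for the moment, N m; "grip_width": finger opening in m; "gripper_force": force on a finger pad.
Only numpy, scipy, OpenCV 4.12 (cv2) and the standard library are available. Lean on these libraries where they do the work, as an engineer would, in place of code of your own. Each camera call takes 0.05 s, during which the arm holds its last target. There are 200 camera calls.

## Working session

There is one attempt and no reset: what is moved stays moved. The work goes in short steps, Python scripts to look and compute and a tool call to move; the robot and the scene stay as the last step left them, time stands still between calls to the robot, and variables do not carry over. Pictures are saved under pics/ and viewed, at most 14 in all, crops included, and the job is handed in when it is done.

Besides the shell and the picture viewer there is one more tool, called after "Request:" as a command line: name --argument value ..., lists and objects as JSON in quotes. move_arm: Moves the arm, as the interface text tells. Its arguments: {"type":"object","properties":{"series":{"type":"string"},"force":{"type":"number"}},"required":["series"]}

```bash
mkdir -p pics; ls; cat > h.py <<'E'
import numpy as np, cv2
from rig import observe, optics, order, spotter
np.set_printoptions(precision=4, suppress=True)
def pic(cam,name):
    im=optics.get_image(cam); cv2.imwrite(f'pics/{name}.png',im['pixels']); return im
def proj(im,P):
    return cv2.projectPoints(np.atleast_2d(np.array(P,float)),np.array(im['rvec'],float),np.array(im['tvec'],float),np.array(im['camera_matrix'],float),None)[0][:,0]
def ray(im,uv,z,fish=False):
    """world point at height z on the pixel's ray"""
    K=np.array(im['camera_matrix'],float); R=cv2.Rodrigues(np.array(im['rvec'],float))[0]; t=np.array(im['tvec'],float).ravel()
    uv=np.atleast_2d(np.array(uv,float)); x=(uv-K[:2,2])/[K[0,0],K[1,1]]
    r=np.linalg.norm(x,axis=1,keepdims=True)+1e-12
    d=np.hstack([np.sin(r)*x/r,np.cos(r)]) if fish else np.hstack([x,np.ones_like(r)])
    d=d@R; c=-R.T@t
    return c+d*((z-c[2])/d[:,2:])
E
cat > a.py <<'E'
from h import *
s=observe(); print(s['time_s'],s['position'],s['tool_rot'],s['grip_width'])
a=pic('top','top0'); b=pic('scene','scene0')
for cam in ['top','scene']:
  for n in ['susan','deck','pointer_mark','tray','mug','jar','spoon_cup','creamer','round_mat0','square_mat0']:
    r=spotter.mark_of(n,cam); print(cam,n,[(np.round(d['point'],3),round(d['score'],2)) for d in r[:4]])
E
python3 a.py
```

```text
pics
0.0 [ 0.1497 -0.5289  0.2307] [[ 0.9622  0.2723 -0.0001]
 [ 0.2723 -0.9622  0.0015]
 [ 0.0003 -0.0014 -1.    ]] 0.08537127657167767
top susan [(array([ 0.722, -0.082, -0.002]), 0.83)]
top deck []
top pointer_mark [(array([ 0.568, -0.081,  0.026]), 0.69)]
top tray [(array([0.449, 0.294, 0.003]), 0.69)]
top mug [(array([ 0.444, -0.39 ,  0.003]), 0.66)]
top jar [(array([ 0.694, -0.125,  0.127]), 0.64)]
top spoon_cup [(array([ 0.776, -0.08 ,  0.125]), 0.79)]
top creamer [(array([ 0.693, -0.035,  0.126]), 0.62)]
top round_mat0 [(array([0.519, 0.291, 0.016]), 0.78), (array([0.419, 0.368, 0.012]), 0.66), (array([ 0.692, -0.033,  0.125]), 0.45)]
top square_mat0 [(array([0.37 , 0.296, 0.015]), 0.92)]
scene susan [(array([ 0.722, -0.083,  0.001]), 0.58), (array([ 0.447,  0.298, -0.   ]), 0.37)]
scene deck [(array([ 0.72 , -0.081,  0.027]), 0.95)]
scene pointer_mark [(array([ 0.562, -0.074,  0.024]), 0.75)]
scene tray [(array([ 0.447,  0.296, -0.001]), 0.76)]
scene mug [(array([ 0.447, -0.391, -0.004]), 0.64), (array([0.42 , 0.37 , 0.014]), 0.2)]
scene jar [(array([ 0.692, -0.12 ,  0.131]), 0.86)]
scene spoon_cup [(array([ 0.773, -0.082,  0.127]), 0.68)]
scene creamer [(array([ 0.694, -0.038,  0.129]), 0.9)]
scene round_mat0 [(array([0.418, 0.37 , 0.013]), 0.69), (array([0.527, 0.289, 0.016]), 0.61)]
scene square_mat0 [(array([0.473, 0.223, 0.013]), 0.88), (array([0.371, 0.298, 0.011]), 0.55)]
```

View pics/top0.png

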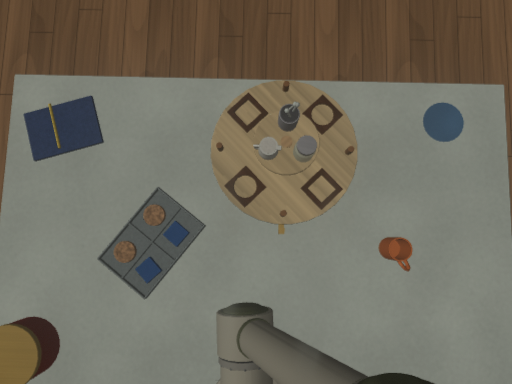

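View pics/scene0.png

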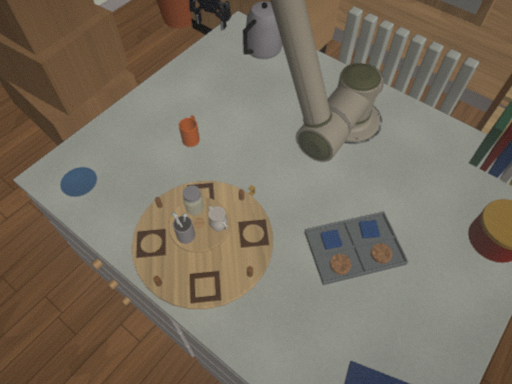

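The top view shows round mats at (154,215) and (124,251) and blue squares at (177,234) and (148,269). The turntable is at (285,150): round recesses at (245,187) and (322,115), square ones at (247,113) and (322,188), with a peg near the pointer (282,229). The mug is at (395,248), and the scene view agrees. I'll look closer with the wrist camera.

```bash
cat >> h.py <<'E'
def go(x,y,z,yaw,p=None,yaw0=None):
    """shift (cm) in tool axes and turn (deg) to a TCP target; optional start pose"""
    s=observe(); R=np.array(s['tool_rot']); p0=np.array(s['position']) if p is None else np.array(p)
    y0=np.degrees(np.arctan2(R[1,0],R[0,0]))
    if yaw0 is not None:
        c,n=np.cos(np.radians(yaw0)),np.sin(np.radians(yaw0)); R=np.array([[c,n,0],[n,-c,0],[0,0,-1.]]); y0=yaw0
    d=R.T@(np.array([x,y,z])-p0)*100
    print('shift cm',np.round(d,2),'turn',round((y0-yaw+180)%360-180,2),'| from',np.round(p0,4),'yaw',round(y0,2),'grip',round(s['grip_width'],4))
E
python3 -c "
from h import *
go(0.50,-0.08,0.33,0)
im=optics.get_image('wrist'); print(im['camera_matrix']); R=cv2.Rodrigues(np.array(im['rvec'],float))[0]; c=-R.T@np.array(im['tvec']).ravel(); s=observe(); T=np.array(s['tool_rot']); print('cam in tool',T.T@(c-s['position']),'\n',T.T@R.T)
go(0.42,0.28,0.33,0,p=[0.5,-0.08,0.33],yaw0=0)
"
```

```text
shift cm [ 45.93 -33.68  -9.87] turn 15.8 | from [ 0.1498 -0.5292  0.2313] yaw 15.8 grip 0.0852
[[297.3186   0.     255.4184]
 [  0.     297.3186 191.3649]
 [  0.       0.       1.    ]]
cam in tool [ 0.0795  0.0001 -0.143 ] 
 [[ 0.0002 -0.9511 -0.3088]
 [ 1.     -0.0001  0.0009]
 [-0.0009 -0.3088  0.9511]]
shift cm [ -8. -36.   0.] turn 0 | from [ 0.5  -0.08  0.33] yaw 0 grip 0.0854
```

Request:
move_arm --series "6 -4 -9.9 10 1;12 -9 -9.9 15.8 1;17 -13 -9.9 15.8 1;22 -16 -9.9 15.8 1;27 -20 -9.9 15.8 1;32 -24 -9.9 15.8 1;37 -27 -9.9 15.8 1;41 -30 -9.9 15.8 1"

```text
time_s: 2.15
position: [0.4382, -0.1588, 0.3304]
tool_rot: [[1.0, -0.0, 0.001], [-0.0, -1.0, -0.0], [0.001, 0.0, -1.0]]
ft_force: [0.3, -0.9, 0.2]
grip_width: 0.0854
gripper_force: 0.0
```

Request:
move_arm --series "2 -5 0 0 1;2 -5 0 0 1;2 -5 0 0 1;2 -5 0 0 1"

```text
time_s: 2.65
position: [0.4569, -0.1116, 0.3301]
tool_rot: [[1.0, -0.002, -0.0], [-0.002, -1.0, -0.0], [-0.0, 0.0, -1.0]]
ft_force: [1.3, -0.1, -0.5]
grip_width: 0.0852
gripper_force: 0.0
```

```bash
cat > b.py <<'E'
from h import *
import sys
im=pic('wrist',sys.argv[1])
s=observe(); print(s['time_s'],s['position'],s['grip_width'])
for n in sys.argv[2:]:
    print(n,[(np.round(d['point'],4),round(d['score'],2)) for d in spotter.mark_of(n,'wrist')[:4]])
E
python3 b.py w1 deck susan pointer_mark jar; python3 -c "
from h import *
go(0.42,0.28,0.33,0)"
```

```text
2.7 [ 0.4569 -0.1117  0.3301] 0.08531669703871957
deck []
susan []
pointer_mark [(array([ 0.5677, -0.079 ,  0.0285]), 0.59)]
jar []
shift cm [ -3.75 -39.11   0.01] turn -0.06 | from [ 0.4571 -0.1111  0.3301] yaw -0.06 grip 0.0852
```

View pics/w1.png

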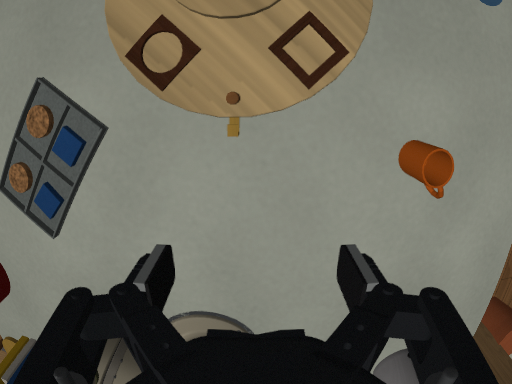

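The wrist view shows the round recess at (162,53), the square recess at (309,50), a peg at (233,98), the pointer at (233,126) and the mug at (425,162). The tray with its four mats is on the left. Next I move over the tray.

Request:
move_arm --series "-1 -6 1 0 1;-2 -12 2 0 1;-3 -18 4 0 1;-4 -24 6 0 1;-5 -30 7 0 1;-5.7 -36 8 0 1;-5.7 -40 8 0 1;-5.7 -40 8 0 1"

```text
time_s: 3.9
position: [0.3999, 0.2913, 0.2497]
tool_rot: [[1.0, 0.003, -0.0], [0.003, -1.0, 0.0], [-0.0, -0.0, -1.0]]
ft_force: [-0.1, -1.1, 0.3]
grip_width: 0.0855
gripper_force: 0.0
```

```bash
cat > mats.py <<'E'
from h import *
import sys
im=pic('wrist',sys.argv[1]); s=observe(); print(s['time_s'],s['position'])
zt=0.021
for n in ['round_mat0','square_mat0']:
    for d in spotter.cut_out(n,'wrist')[:4]:
        m=np.array(d['pixels']).astype(np.uint8)
        cs=cv2.findContours(m,cv2.RETR_EXTERNAL,cv2.CHAIN_APPROX_NONE)[0]
        c=max(cs,key=cv2.contourArea)[:,0]
        w=ray(im,c,zt,True)[:,:2]*1000
        r=cv2.minAreaRect(w.astype(np.float32)); 
        print(n,round(d['score'],2),'px',c.mean(0).round(0),'rect mm',np.round(r[0],1),np.round(r[1],1),'ang',round(r[2],1))
for n in ['tray','round_mat0','square_mat0']:
    print(n,[(np.round(d['point'],4),round(d['score'],2)) for d in spotter.mark_of(n,'wrist')[:4]])
E
python3 mats.py w2
```

```text
3.95 [0.4001 0.2899 0.2498]
round_mat0 0.93 px [196. 145.] rect mm [420.3 367.4] [60.6 59.9] ang 88.8
round_mat0 0.64 px [257.  62.] rect mm [525.8 289.8] [61.7 61. ] ang 46.4
square_mat0 0.73 px [251. 181.] rect mm [371.4 296.7] [57.4 56.1] ang 44.6
square_mat0 0.56 px [309. 103.] rect mm [474.  224.7] [54.3 53.4] ang 51.8
tray [(array([0.4478, 0.2955, 0.0005]), 0.6)]
round_mat0 [(array([0.4144, 0.3695, 0.0105]), 0.92), (array([0.5263, 0.2914, 0.0136]), 0.66)]
square_mat0 [(array([0.4747, 0.2245, 0.0135]), 0.95), (array([0.3701, 0.2994, 0.0091]), 0.86)]
```

View pics/w2.png

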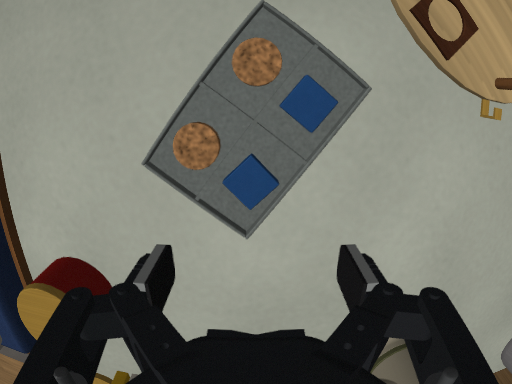

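```bash
cat > t.py <<'E'
from h import *
im=optics.get_image('wrist')
m=np.array(spotter.cut_out('tray','wrist')[0]['pixels']).astype(np.uint8)
c=max(cv2.findContours(m,cv2.RETR_EXTERNAL,cv2.CHAIN_APPROX_NONE)[0],key=cv2.contourArea)[:,0]
for z in (0.022,0.011): 
    r=cv2.minAreaRect((ray(im,c,z,True)[:,:2]*1000).astype(np.float32)); print(r)
b=cv2.boxPoints(r); 
ang=np.radians(r[2]) if r[1][0]>r[1][1] else np.radians(r[2]+90)
L=np.array([np.cos(ang),np.sin(ang)]); S=np.array([-L[1],L[0]]); print('long dir',np.degrees(ang))
px=ray(im,[[264,3],[370,88],[247,237],[145,162],[203,84],[307,160],[315,43],[198,200]],0.022,True)[:,:2]*1000; print(px)
cen=px[:4].mean(0); print('cen',cen)
for p in [(420.3,367.4),(525.8,289.8),(371.4,296.7),(474,224.7)]:
    print(p,'long',(np.array(p)-cen)@L,'short',(np.array(p)-cen)@S)
E
python3 t.py
```

```text
((448.45953369140625, 293.2803955078125), (181.0893096923828, 267.18695068359375), 52.80009841918945)
((447.526123046875, 293.4267578125), (186.45401000976562, 275.1023254394531), 52.80009841918945)
long dir 142.80009841918945
[[603.1364 277.2344]
 [499.1073 140.5871]
 [292.8154 299.9842]
 [401.1452 435.6057]
 [499.1682 352.6942]
 [401.9433 221.7157]
 [552.0797 214.2952]
 [347.5942 365.2435]]
cen [449.0511 288.3528]
(420.3, 367.4) long 70.69287596981138 short -45.58066645149227
(525.8, 289.8) long -60.257925086518014 short -47.55492649151274
(371.4, 296.7) long 66.8981790590948 short 40.29890198801375
(474, 224.7) long -58.35693484205809 short 35.617402056451255
```

Request:
move_arm --series "4 0 3 -10 0.8;8 0 6 -20 0.8;12.6 0 9 -30 0.8;12.6 0 12 -40 0.8;12.6 0 13 -50 0.8;12.6 0 13 -52.8 0.8;12.6 0 13 -52.8 0.8"

```text
time_s: 5.18
position: [0.5265, 0.289, 0.1201]
tool_rot: [[0.606, 0.796, -0.0], [0.796, -0.606, -0.0], [-0.0, -0.0, -1.0]]
ft_force: [0.1, 0.6, -0.5]
grip_width: 0.0765
gripper_force: 0.0
```

```bash
python3 mats.py w3; python3 -c "
from h import *
go(.5258,.2898,.006,52.8)"
```

```text
5.225 [0.5264 0.2891 0.1203]
round_mat0 0.77 px [254. 189.] rect mm [527.  290.7] [63.6 61.7] ang 29.1
square_mat0 0.92 px [253. 268.] rect mm [476.7 227.1] [61.2 52.9] ang 51.2
tray [(array([0.4495, 0.2918, 0.0024]), 0.8)]
round_mat0 [(array([0.53  , 0.2894, 0.0152]), 0.82), (array([0.4162, 0.3712, 0.0106]), 0.67)]
square_mat0 [(array([0.4754, 0.2247, 0.0122]), 0.87), (array([0.3689, 0.2986, 0.0158]), 0.65)]
shift cm [ 0.   -0.06 11.43] turn -0.03 | from [0.5263 0.2894 0.1203] yaw 52.77 grip 0.0768
```

View pics/w3.png

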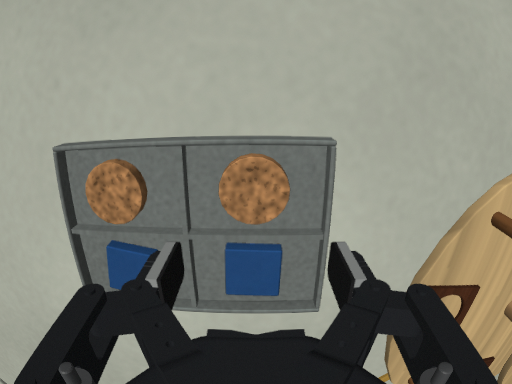

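The round mat at (254,189) sits midway between the fingers (about x=255). I descend, grip it and lift.

Request:
move_arm --series "0.05 0 4 0 0.8;0.05 0 8 0 0.8;0.05 0 10 0 0.8;0.05 0 11.4 0 0.8;0.05 0 11.4 0 0.8;0.05 0 11.4 0 0;0.05 0 11.4 0 0;0.05 0 11.4 0 0" --force 40

```text
time_s: 6.48
position: [0.5272, 0.2901, 0.0076]
tool_rot: [[0.605, 0.797, 0.002], [0.797, -0.605, 0.001], [0.002, 0.001, -1.0]]
ft_force: [-0.8, -0.4, 6.8]
grip_width: 0.0597
gripper_force: 43.5
```

Request:
move_arm --series "0 0 0 0 -0.2;0 0 0 0 -0.2;0 0 -2 0 -0.2;0 0 -6 0 -0.2;0 0 -11 0 -0.2;0 0 -16 0 -0.2;0 0 -16 0 -0.2"

```text
time_s: 7.35
position: [0.528, 0.2904, 0.1707]
tool_rot: [[0.604, 0.797, 0.009], [0.797, -0.604, 0.003], [0.007, 0.005, -1.0]]
ft_force: [-0.9, -0.3, -1.1]
grip_width: 0.0604
gripper_force: 43.3
```

```bash
python3 -c "
from h import *
im=pic('wrist','w4')
go(.48,0.06,.25,135)
go(.612,.028,.13,135,p=[.48,.06,.25],yaw0=135)
"
```

```text
shift cm [-21.13  10.18  -8.25] turn -82.2 | from [0.527 0.29  0.168] yaw 52.8 grip 0.0603
shift cm [-11.6    7.07  12.  ] turn 0 | from [0.48 0.06 0.25] yaw 135 grip 0.0603
```

View pics/w4.png

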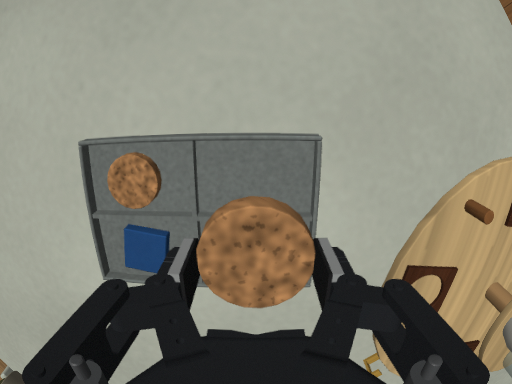

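The mat is held square in the pads, with its centre near (256,250). Next is a view of the deck.

Request:
move_arm --series "-3 1.5 -5 10 -0.2;-8 3.5 -10 20 -0.2;-13 6 -11 30 -0.2;-18 8 -11 40 -0.2;-23 10.5 -11 50 -0.2;-28 12.5 -11 52.8 -0.2;-33 14.5 -11 52.8 -0.2;-34.7 15.5 -11 52.8 -0.2"

```text
time_s: 8.4
position: [0.4391, -0.0823, 0.275]
tool_rot: [[1.0, -0.003, -0.002], [-0.003, -1.0, 0.001], [-0.002, -0.001, -1.0]]
ft_force: [-0.4, -0.1, -0.2]
grip_width: 0.0599
gripper_force: 43.7
```

Request:
move_arm --series "0 0 0 0 -0.2;0 0 0 0 -0.2"

```text
time_s: 8.65
position: [0.4401, -0.0795, 0.2755]
tool_rot: [[1.0, 0.001, -0.001], [0.001, -1.0, 0.001], [-0.001, -0.001, -1.0]]
ft_force: [0.4, 0.5, 1.1]
grip_width: 0.0605
gripper_force: 31.1
```

```bash
cat > deck.py <<'E'
from h import *
import sys
def frames(im,z=0.034):
    hsv=cv2.cvtColor(im['pixels'],cv2.COLOR_BGR2HSV)
    m=((hsv[...,2]<95)&(hsv[...,1]>80)&((hsv[...,0]<15)|(hsv[...,0]>170))).astype(np.uint8)
    m=cv2.morphologyEx(m,cv2.MORPH_OPEN,np.ones((3,3)))
    out=[]
    for c in cv2.findContours(m,cv2.RETR_EXTERNAL,cv2.CHAIN_APPROX_NONE)[0]:
        if cv2.contourArea(c)<300: continue
        w=(ray(im,c[:,0],z,True)[:,:2]*1000).astype(np.float32)
        r=cv2.minAreaRect(w)
        if 70<min(r[1]) and max(r[1])<105: out.append((np.array(r[0]),r[1],r[2],c[:,0].mean(0)))
    return out
if __name__=='__main__':
    im=pic('wrist',sys.argv[1]); s=observe(); print(s['time_s'],s['position'],s['grip_width'])
    for f in frames(im): print(np.round(f[0],1),np.round(f[1],1),round(f[2],1),f[3].round(0))
    for n in ['deck','pointer_mark','susan']:
        print(n,[(np.round(d['point'],4),round(d['score'],2)) for d in spotter.mark_of(n,'wrist')[:2]])
E
python3 deck.py w5
```

```text
8.7 [ 0.4402 -0.0794  0.2757] 0.06065687695495227
[ 611.8 -190.3] [85.5 86.6] 44.6 [339.  34.]
[613.   28.1] [86.8 85.2] 44.5 [173.  33.]
deck []
pointer_mark [(array([ 0.5634, -0.0801,  0.0301]), 0.83)]
susan []
```

View pics/w5.png

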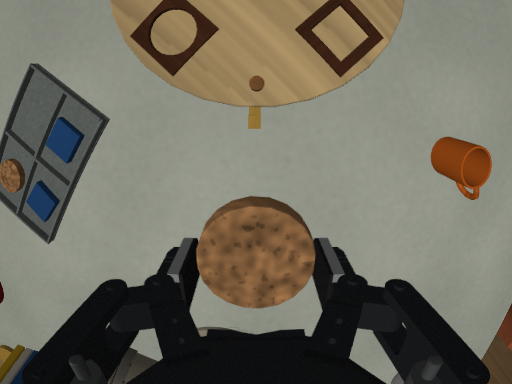

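The deck view shows the round-recess frame at (173,33), the square one at (339,34), a peg at (257,83), the pointer at (254,117) and the mug at (461,162). Both frames measure 86 mm, which confirms the height I assumed for their tops.

Request:
move_arm --series "0 -2 0 -10 -0.2;0 -4 0 -20 -0.2;0 -6 0 -30 -0.2;0 -8 0 -40 -0.2;0 -10 0 -50 -0.2;0 -10.8 0 -60 -0.2;0 -10.8 0 -70 -0.2;0 -10.8 0 -80 -0.2"

```text
time_s: 9.85
position: [0.4401, 0.0284, 0.2761]
tool_rot: [[0.167, 0.986, 0.0], [0.986, -0.167, 0.0], [0.0, 0.0, -1.0]]
ft_force: [0.2, 0.5, -1.2]
grip_width: 0.0602
gripper_force: 45.7
```

Request:
move_arm --series "0 0 0 -10 -0.2;0 0 0 -20 -0.2;0 0 0 -30 -0.2;0 0 0 -40 -0.2;0 0 0 -50 -0.2;0 0 0 -55 -0.2;0 0 0 -55 -0.2;0 0 0 -55 -0.2"

```text
time_s: 10.85
position: [0.4402, 0.028, 0.2761]
tool_rot: [[-0.706, 0.708, 0.0], [0.708, 0.706, -0.0], [-0.0, -0.0, -1.0]]
ft_force: [0.0, 0.2, -0.9]
grip_width: 0.0599
gripper_force: 45.7
```

```bash
python3 -c "
from h import *
s=observe();print(s['gripper_force'])
go(.613,.028,.10,135)"
```

```text
45.653228759765625
shift cm [-12.2   12.24  17.61] turn -0.07 | from [0.4402 0.028  0.2761] yaw 134.93 grip 0.0599
```

Request:
move_arm --series "-4 4 3 0 -0.2;-8 8 6 0 -0.2;-12.2 12.2 10 0 -0.2;-12.2 12.2 15 0 -0.2;-12.2 12.2 18 0 -0.2;-12.2 12.2 21 0 -0.2;-12.2 12.2 21 0 -0.2;-12.2 12.2 21 0 -0.2"

```text
time_s: 11.85
position: [0.6134, 0.0277, 0.0674]
tool_rot: [[-0.707, 0.707, 0.002], [0.707, 0.707, -0.0], [-0.002, 0.001, -1.0]]
ft_force: [-0.7, -0.5, -0.9]
grip_width: 0.0596
gripper_force: 45.7
```

```bash
python3 -c "
from h import *
s=observe();print(s['gripper_force'])
im=pic('wrist','w6')
go(.613,.028,.0306,135)
import deck
for f in deck.frames(im): print(f)"
```

```text
45.67200422286987
shift cm [ 0.07 -0.02  3.71] turn -0.01 | from [0.6135 0.0277 0.0677] yaw 134.99 grip 0.0603
```

View pics/w6.png

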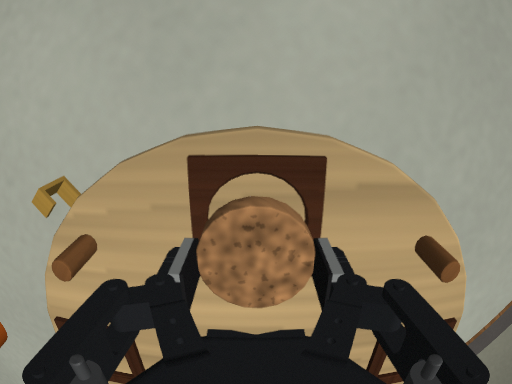

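The frame's outer edge runs from (188,156) to (326,156), and the mat at (256,252) is centred across it. I'll check along the radial direction too.

```bash
python3 -c "
from h import *
im=optics.get_image('wrist')
w=ray(im,[[188,156],[326,156],[257,173],[257,156]],0.034,True)*1000
u=np.array([-.7071,.7071]);v=np.array([.7071,.7071])
s=observe();p=np.array(s['position'])[:2]*1000
print(p,[((q[:2]-p)@u,(q[:2]-p)@v) for q in w])
# mat bottom rim px top/left/right
m=np.array(spotter.cut_out('round_mat0','wrist')[0]['pixels']).astype(np.uint8)
ys,xs=np.nonzero(m); print(xs.min(),xs.max(),ys.min(),ys.max())
print((ray(im,[[256,ys.min()],[256,ys.max()]],p[0]*0+0.0677-.0026,True)*1000)[:, :2], [((q[:2]-p)@u) for q in ray(im,[[256,ys.min()]],0.0651,True)*1000],[((q[:2]-p)@u) for q in ray(im,[[256,ys.max()]],0.0811,True)*1000])
"
```

```text
[613.504  27.657] [(np.float64(44.194666873938594), np.float64(-41.13450534084209)), (np.float64(44.212128992205926), np.float64(43.694228021601916)), (np.float64(33.17661308085815), np.float64(1.2345051292552869)), (np.float64(43.804166366665214), np.float64(1.2212888056990703))]
198 314 196 307
[[593.3973  48.5335]
 [645.5097  -3.4999]] [np.float64(28.979272587955908)] [np.float64(-31.049916896247662)]
```

Request:
move_arm --series "0.12 0.06 1 0 -0.2;0.12 0.06 2 0 -0.2;0.12 0.06 2.5 0 -0.2;0.12 0.06 3 0 -0.2;0.12 0.06 3.3 0 -0.2;0.12 0.06 3.3 0 -0.2"

```text
time_s: 12.75
position: [0.6123, 0.029, 0.033]
tool_rot: [[-0.707, 0.707, -0.0], [0.707, 0.707, 0.0], [0.0, -0.0, -1.0]]
ft_force: [0.1, -0.2, -0.5]
grip_width: 0.0595
gripper_force: 45.7
```

Request:
move_arm --series "0 0 0.15 0 -0.2;0 0 0.3 0 -0.2;0 0 0.3 0 -0.2"

```text
time_s: 13.12
position: [0.6125, 0.029, 0.0306]
tool_rot: [[-0.707, 0.707, 0.001], [0.707, 0.707, 0.0], [-0.001, 0.001, -1.0]]
ft_force: [-0.8, 0.9, 4.2]
grip_width: 0.0599
gripper_force: 46.0
```

Request:
move_arm --series "0 0 0 0 0.6;0 0 0 0 0.8;0 0 0 0 0.8;0 0 -2 0 0.8;0 0 -6 0 0.8;0 0 -12 0 0.8;0 0 -18 0 0.8;0 0 -24.5 0 0.8"

```text
time_s: 14.12
position: [0.6119, 0.029, 0.2745]
tool_rot: [[-0.707, 0.707, -0.0], [0.707, 0.707, 0.0], [0.0, -0.0, -1.0]]
ft_force: [0.7, -0.2, 0.1]
grip_width: 0.0768
gripper_force: 0.0
```

```bash
cat > seat.py <<'E'
from h import *
im=optics.get_image('wrist'); s=observe(); print(s['time_s'],s['position'])
import deck
for f in deck.frames(im): print('frame',np.round(f[0],1),np.round(f[1],1),round(f[2],1))
for n in ['round_mat0','square_mat0']:
    for d in spotter.cut_out(n,'wrist')[:4]:
        m=np.array(d['pixels']).astype(np.uint8); c=max(cv2.findContours(m,cv2.RETR_EXTERNAL,cv2.CHAIN_APPROX_NONE)[0],key=cv2.contourArea)[:,0]
        for z in (0.044,0.021):
            r=cv2.minAreaRect((ray(im,c,z,True)[:,:2]*1000).astype(np.float32)); print(n,round(d['score'],2),'z',z,np.round(r[0],1),np.round(r[1],1),round(r[2],1))
E
python3 seat.py; python3 -c "
from h import *
go(.474,.2247,.15,51.8)"
```

```text
14.175 [0.6138 0.0288 0.2838]
frame [826.8  32.6] [86.6 75.4] 44.3
frame [ 609.1 -186.4] [87.3 79.3] 45.1
frame [613.   28.8] [85.1 85.7] 44.5
round_mat0 0.94 z 0.044 [612.9  28.1] [60.6 61.9] 45.0
round_mat0 0.94 z 0.021 [616.3  24.6] [64.3 65.7] 45.0
square_mat0 0.52 z 0.044 [497.2 200.4] [51.8 11.5] 47.8
square_mat0 0.52 z 0.021 [493.5 207.5] [55.  12.2] 47.8
shift cm [23.75  3.96 12.48] turn 83.2 | from [0.6131 0.0289 0.276 ] yaw 135.0 grip 0.0765
```

Request:
move_arm --series "3 0.5 0 10 0.6;6 1 0 20 0.6;10 2 2 30 0.6;14 3 4 40 0.6;18 3.5 7 50 0.6;22 4 10 60 0.6;23.6 4.1 13 70 0.6;23.6 4.1 15.6 80 0.6"

```text
time_s: 15.28
position: [0.4724, 0.2256, 0.1143]
tool_rot: [[0.577, 0.817, -0.003], [0.817, -0.577, -0.001], [-0.002, -0.002, -1.0]]
ft_force: [1.6, -0.3, 1.4]
grip_width: 0.0687
gripper_force: 0.0
```

Request:
move_arm --series "0 0 0 3.5 0.65;0 0 0 3.5 0.65;0 0 0 3.5 0.65"

```text
time_s: 15.65
position: [0.4742, 0.2248, 0.1163]
tool_rot: [[0.622, 0.783, -0.001], [0.783, -0.622, -0.0], [-0.0, -0.0, -1.0]]
ft_force: [-0.4, -0.3, -0.4]
grip_width: 0.0701
gripper_force: 0.0
```

```bash
python3 seat.py; python3 -c "
from h import *
go(.475,.225,.006,51.5)"
```

```text
15.7 [0.4743 0.2248 0.1165]
frame [ 611.5 -186.8] [90.6 94.8] 44.2
frame [612.6  30.8] [87.4 90.9] 44.6
round_mat0 0.92 z 0.044 [610.7  34.4] [59.1 74.7] 20.0
round_mat0 0.92 z 0.021 [620.    7.4] [65.4 82.7] 20.0
round_mat0 0.85 z 0.044 [431.3 359. ] [54.4 60.2] 48.4
round_mat0 0.85 z 0.021 [421.4 366.8] [60.2 66.7] 48.4
square_mat0 0.82 z 0.044 [388.1 296.4] [53.  52.8] 43.5
square_mat0 0.82 z 0.021 [373.6 297.5] [58.6 58.5] 43.5
square_mat0 0.81 z 0.044 [479.8 231.2] [50.9 48.7] 51.1
square_mat0 0.81 z 0.021 [475.1 225.3] [56.3 54. ] 51.1
shift cm [ 0.05  0.03 11.07] turn 0.03 | from [0.4745 0.2248 0.1167] yaw 51.53 grip 0.0701
```

Request:
move_arm --series "0.05 0 4 0 0.65;0.05 0 8 0 0.65;0.05 0 10 0 0.65;0.05 0 11 0 0.65;0.05 0 11 0 0.65;0.05 0 11 0 0;0.05 0 11 0 0;0.05 0 11 0 -0.2"

```text
time_s: 16.8
position: [0.4754, 0.2254, 0.0077]
tool_rot: [[0.622, 0.783, 0.002], [0.783, -0.622, 0.0], [0.002, 0.001, -1.0]]
ft_force: [-1.2, 0.1, 7.6]
grip_width: 0.0527
gripper_force: 42.6
```

Request:
move_arm --series "0 0 0 0 -0.3;0 0 0 0 -0.3"

```text
time_s: 17.05
position: [0.4754, 0.2254, 0.0077]
tool_rot: [[0.622, 0.783, 0.002], [0.783, -0.622, 0.0], [0.002, 0.001, -1.0]]
ft_force: [-0.5, -0.2, 6.5]
grip_width: 0.0527
gripper_force: 42.6
```

Request:
move_arm --series "0 0 -3 0 -0.3;0 0 -8 0 -0.3;0 0 -14 0 -0.3;0 0 -20 0 -0.3;0 0 -25 0 -0.3;0 0 -25 0 -0.3"

```text
time_s: 17.8
position: [0.4757, 0.2255, 0.2607]
tool_rot: [[0.622, 0.783, 0.008], [0.783, -0.622, 0.002], [0.007, 0.005, -1.0]]
ft_force: [0.3, 0.2, -0.5]
grip_width: 0.0526
gripper_force: 42.4
```

```bash
python3 -c "
from h import *
go(.44,-.19,.28,134.5)
"
```

```text
shift cm [-34.73  23.08  -2.04] turn -82.99 | from [0.4757 0.2255 0.2607] yaw 51.51 grip 0.0526
```

Request:
move_arm --series "-3 4.5 -2 -10 -0.3;-6 9 -3 -20 -0.3;-9 13.5 -3 -30 -0.3;-12 18 -3 -40 -0.3;-15 22.5 -3 -50 -0.3;-18 27 -3 -60 -0.3;-21 31.5 -3 -70 -0.3;-24.1 36.5 -3 -80 -0.3"

```text
time_s: 18.8
position: [0.6104, -0.192, 0.2854]
tool_rot: [[-0.667, 0.745, -0.002], [0.745, 0.667, 0.001], [0.002, -0.0, -1.0]]
ft_force: [0.5, 0.5, -0.4]
grip_width: 0.0527
gripper_force: 42.4
```

Request:
move_arm --series "0 0 0 -3 -0.3;0 0 0 -3 -0.3;0 0 6 -3 -0.3;0 0 12 -3 -0.3;0 0 17 -3 -0.3;0 0 21 -3 -0.3;0 0 21 -3 -0.3"

```text
time_s: 19.68
position: [0.6088, -0.189, 0.0739]
tool_rot: [[-0.701, 0.713, -0.006], [0.713, 0.701, 0.003], [0.006, -0.002, -1.0]]
ft_force: [0.2, 0.0, 0.7]
grip_width: 0.0529
gripper_force: 42.4
```

```bash
python3 -c "
from h import *
im=pic('wrist','w7'); s=observe(); print(s['gripper_force'])
go(.6114,-.1903,.0306,134.5)
"
```

```text
42.35611438751221
shift cm [-0.13  0.06  4.59] turn 0.0 | from [ 0.6101 -0.1898  0.0765] yaw 134.5 grip 0.0526
```

View pics/w7.png

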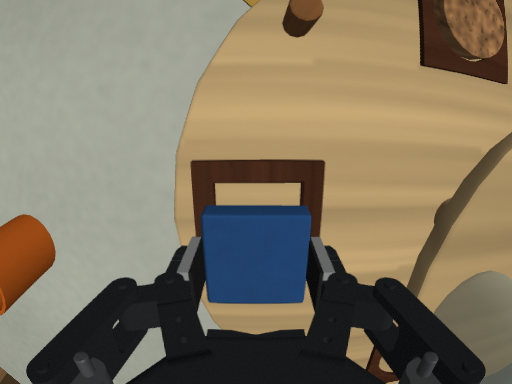

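The blue mat, at (257,252), is parallel to the frame, whose near edge runs from (191,161) to (324,160).

```bash
cat > rel.py <<'E'
from h import *
import sys
cls=sys.argv[1]
im=optics.get_image('wrist'); s=observe(); p=np.array(s['position']); R=np.array(s['tool_rot'])
T=lambda w:((w-p)@R)[:,:2]*1000
hsv=cv2.cvtColor(im['pixels'],cv2.COLOR_BGR2HSV)
m=((hsv[...,2]<95)&(hsv[...,1]>80)&((hsv[...,0]<15)|(hsv[...,0]>170))).astype(np.uint8)
m=cv2.morphologyEx(m,cv2.MORPH_OPEN,np.ones((3,3)))
ys,xs=np.nonzero(m[120:235,150:360]); m2=np.zeros_like(m); m2[120:235,150:360]=m[120:235,150:360]
c=max(cv2.findContours(m2,cv2.RETR_EXTERNAL,cv2.CHAIN_APPROX_NONE)[0],key=cv2.contourArea)[:,0]
w=T(ray(im,c,0.034,True)); xmax=np.percentile(w[:,0],99)
e=w[w[:,0]>w[:,0].max()-1.5]; print('frame outer x',e[:,0].mean(),'-> centre x',e[:,0].mean()-43,'angle deg',np.degrees(np.polyfit(e[:,1],e[:,0],1)[0]))
print('frame y range',w[:,1].min(),w[:,1].max(),'-> centre y',(w[:,1].min()+w[:,1].max())/2)
d=spotter.cut_out(cls,'wrist')
for q in d:
    k=np.array(q['pixels']); yy,xx=np.nonzero(k)
    if abs(xx.mean()-256)>40 or yy.mean()<200: continue
    zb=p[2]-.0026
    n=T(ray(im,[[256,yy.min()]],zb,True))[0]; f=T(ray(im,[[256,yy.max()]],zb+.016,True))[0]
    row=k[270]; xs=np.nonzero(row)[0]; l=T(ray(im,[[xs.min(),270],[xs.max(),270]],zb+.016,True))
    print('mat near x(bottom)',n[0],'far x(top)',f[0],'y edges',l[:,1],'mid',l[:,1].mean())
E
python3 rel.py square_mat0
```

```text
frame outer x 42.63283755206268 -> centre x -0.3671624479373179 angle deg 0.21934332679200602
frame y range -42.11369491466338 43.554643919491326 -> centre y 0.7204745024139747
mat near x(bottom) 26.065946957434942 far x(top) -25.85923094617814 y edges [-25.8772  25.5088] mid -0.18421738202677318
```

Request:
move_arm --series "-0.08 0.07 1.5 0 -0.3;-0.08 0.07 2.5 0 -0.3;-0.08 0.07 3.5 0 -0.3;-0.08 0.07 3.9 0 -0.3;-0.08 0.07 4.2 0 -0.3;-0.08 0.07 4.2 0 -0.3"

```text
time_s: 20.58
position: [0.6115, -0.1907, 0.0345]
tool_rot: [[-0.701, 0.713, 0.0], [0.713, 0.701, -0.0], [-0.0, -0.0, -1.0]]
ft_force: [-0.5, 1.0, -0.1]
grip_width: 0.0525
gripper_force: 42.4
```

Request:
move_arm --series "0 0 0.15 0 -0.3;0 0 0.3 0 -0.3;0 0 0.4 0 -0.3;0 0 0.4 0 -0.3"

```text
time_s: 21.08
position: [0.6116, -0.1908, 0.0308]
tool_rot: [[-0.701, 0.713, 0.0], [0.713, 0.701, -0.0], [-0.001, 0.0, -1.0]]
ft_force: [-0.9, -1.3, 1.1]
grip_width: 0.053
gripper_force: 42.6
```

Request:
move_arm --series "0 0 0 0 0.4;0 0 0 0 0.65;0 0 0 0 0.65;0 0 -2 0 0.65;0 0 -6 0 0.65;0 0 -11 0 0.65;0 0 -16 0 0.65;0 0 -21 0 0.65"

```text
time_s: 22.08
position: [0.6114, -0.1904, 0.2424]
tool_rot: [[-0.701, 0.713, 0.0], [0.713, 0.701, 0.0], [-0.0, 0.0, -1.0]]
ft_force: [-0.7, -0.4, 0.1]
grip_width: 0.0707
gripper_force: 0.0
```

Request:
move_arm --series "4 -1 0 -10 0.3;8 -2 0 -20 0.3;12 -2.5 0 -30 0.3;13.1 -2.5 0 -40 0.3;13.1 -2.5 0 -45.5 0.3;13.1 -2.5 0 -45.5 0.3"

```text
time_s: 22.82
position: [0.5018, -0.1146, 0.2408]
tool_rot: [[-1.0, 0.001, 0.001], [0.001, 1.0, -0.0], [-0.001, -0.0, -1.0]]
ft_force: [-0.3, 0.3, 0.2]
grip_width: 0.055
gripper_force: 0.0
```

```bash
python3 seat.py; python3 -c "
from h import *
im=pic('wrist','w8')
go(.537,-.080,.05,180)
for n in ['mug','pointer_mark']: print(n,[(np.round(d['point'],4),round(d['score'],2)) for d in spotter.mark_of(n,'wrist')[:2]])
"
```

```text
22.875 [ 0.5019 -0.1147  0.2407]
frame [ 611.8 -190.6] [86.  87.5] 45.2
frame [608.2  30.6] [88.  75.1] 45.2
round_mat0 0.58 z 0.044 [608.9  26.4] [69.6 60.2] 29.7
round_mat0 0.58 z 0.021 [621.5  35.9] [74.3 64.3] 29.7
square_mat0 0.9 z 0.044 [376.3 245.2] [67.1 41.5] 4.0
square_mat0 0.9 z 0.021 [373.2 269.5] [71.6 44.3] 4.0
square_mat0 0.9 z 0.044 [ 609.9 -190.6] [55.6 59.4] 44.7
square_mat0 0.9 z 0.021 [ 622.5 -195.8] [59.3 63.4] 44.7
shift cm [-3.51  3.48 19.05] turn -0.08 | from [ 0.5019 -0.1148  0.2405] yaw 179.92 grip 0.0557
mug [(array([ 0.4796, -0.3798,  0.0018]), 0.72)]
pointer_mark [(array([ 0.5681, -0.0778,  0.029 ]), 0.91), (array([ 0.7199, -0.0789,  0.0244]), 0.41)]
```

View pics/w8.png

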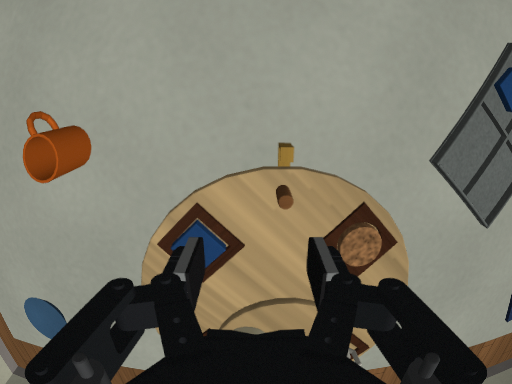

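The square and round mats lie in their frames at (200,247) and (360,243). A peg is at (285,197), the pointer at (286,154), and the mug, now shifted, is at (57,147).

Request:
move_arm --series "-3.5 3.5 0 0 0.2;-3.5 3.5 5 0 0.2;-3.5 3.5 10 0 0.2;-3.5 3.5 14 0 0.2;-3.5 3.5 14 0 0.2"

```text
time_s: 23.75
position: [0.5356, -0.0793, 0.0985]
tool_rot: [[-1.0, 0.001, -0.005], [0.001, 1.0, 0.002], [0.005, 0.002, -1.0]]
ft_force: [0.1, -0.6, 0.4]
grip_width: 0.0516
gripper_force: 0.0
```

```bash
python3 -c "
from h import *
im=pic('wrist','w9')
go(.537,-.080,.05,180)
hsv=cv2.cvtColor(im['pixels'],cv2.COLOR_BGR2HSV)
print(ray(im,[[284.5,204]],.07,True))
# arc table
for az0,az1 in ((179.5,89.5),):
  for i in range(1,17):
    a=np.radians(az0+(az1-az0)*i/16); a0=np.radians(az0)
    d=185*np.array([np.cos(a)-np.cos(a0),np.sin(a)-np.sin(a0)])/10
    print(i,'x',round(-d[0],1),'y',round(d[1],1),'turn',round((az0-az1)*i/16,1))
"
```

```text
shift cm [-0.02 -0.02  5.06] turn -0.02 | from [ 0.5368 -0.0798  0.1006] yaw 179.98 grip 0.0512
[[ 0.5206 -0.0615  0.07  ]]
1 x -0.1 y 1.8 turn 5.6
2 x -0.4 y 3.6 turn 11.2
3 x -0.8 y 5.4 turn 16.9
4 x -1.5 y 7.1 turn 22.5
5 x -2.3 y 8.7 turn 28.1
6 x -3.2 y 10.3 turn 33.8
7 x -4.3 y 11.7 turn 39.4
8 x -5.5 y 13.0 turn 45.0
9 x -6.9 y 14.2 turn 50.6
10 x -8.4 y 15.3 turn 56.2
11 x -9.9 y 16.2 turn 61.9
12 x -11.6 y 17.0 turn 67.5
13 x -13.3 y 17.6 turn 73.1
14 x -15.0 y 18.0 turn 78.8
15 x -16.8 y 18.3 turn 84.4
16 x -18.7 y 18.3 turn 90.0
```

View pics/w9.png

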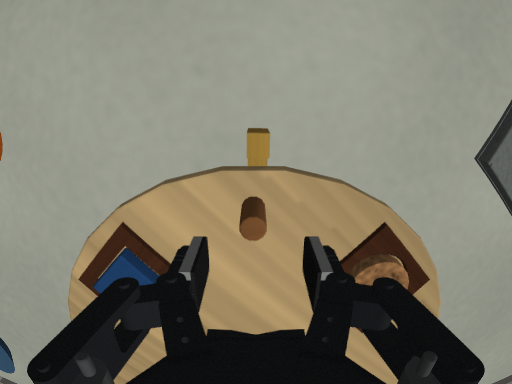

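The peg top at (253,231) is midway between the fingers. I cage it and turn the deck 90° in two arcs.

Request:
move_arm --series "0 0 2.5 0 0.2;0 0 5 0 0.2;0 0 5 0 -0.4;0 0 5 0 -0.4;0 0 5 0 -0.4"

```text
time_s: 24.42
position: [0.5375, -0.08, 0.0521]
tool_rot: [[-1.0, -0.0, 0.003], [-0.0, 1.0, -0.001], [-0.003, -0.001, -1.0]]
ft_force: [-0.7, -0.2, 0.0]
grip_width: 0.0257
gripper_force: 0.0
```

Request:
move_arm --series "-0.1 1.8 0 5.6 -0.4;-0.4 3.6 0 11.2 -0.4;-0.8 5.4 0 16.9 -0.4;-1.5 7.1 0 22.5 -0.4;-2.3 8.7 0 28.1 -0.4;-3.2 10.3 0 33.8 -0.4;-4.3 11.7 0 39.4 -0.4;-5.5 13.0 0 45 -0.4"

```text
time_s: 25.42
position: [0.5923, 0.0507, 0.0516]
tool_rot: [[-0.705, 0.709, 0.001], [0.709, 0.705, -0.0], [-0.001, 0.0, -1.0]]
ft_force: [1.2, -1.1, 0.1]
grip_width: 0.0255
gripper_force: 0.4
```

```bash
python3 -c "
from h import *
s=observe();print(s['ft_force'],s['grip_width'])
p=np.array([.722,-.0817])+.185*np.array([np.cos(np.radians(134.5)),np.sin(np.radians(134.5))]); go(p[0],p[1],.05,135)
a=spotter.mark_of('deck','top'); print(a[:1]); print([d['score'] for d in spotter.cut_out('turntable','top')])
import deck
for f in deck.frames(pic('wrist','w10')): print(np.round(f[0],1),np.round(f[1],1),round(f[2],1))
"
```

```text
[ 1.201  -1.0909  0.1128] 0.02549862178774393
shift cm [-0.03 -0.03  0.16] turn -0.18 | from [0.5923 0.0507 0.0516] yaw 134.82 grip 0.0255
[]
[0.6]
```

Request:
move_arm --series "-0.1 1.8 0 5.6 -0.4;-0.4 3.6 0 11.2 -0.4;-0.8 5.4 0 16.9 -0.4;-1.5 7.1 0 22.5 -0.4;-2.3 8.7 0 28.1 -0.4;-3.2 10.3 0 33.8 -0.4;-4.3 11.7 0 39.4 -0.4;-5.5 13.0 0 45 -0.4"

```text
time_s: 26.58
position: [0.7225, 0.1026, 0.0509]
tool_rot: [[0.001, 1.0, -0.001], [1.0, -0.001, -0.0], [-0.0, -0.001, -1.0]]
ft_force: [-1.1, -0.5, 0.8]
grip_width: 0.0255
gripper_force: 0.3
```

Request:
move_arm --series "0 0 0 0 0;0 0 0 0 0;0 0 -4 0 0.1;0 0 -9 0 0.1;0 0 -14 0 0.2;0 0 -20 0 0.2;0 0 -20 0 0.2"

```text
time_s: 27.45
position: [0.7231, 0.1032, 0.257]
tool_rot: [[-0.002, 1.0, 0.01], [1.0, 0.002, -0.0], [-0.0, 0.01, -1.0]]
ft_force: [-0.7, 0.4, -0.5]
grip_width: 0.0514
gripper_force: 0.0
```

Request:
move_arm --series "0 -3 0 -10 0.2;-3 -6 0 -20 0.2;-6 -9 0 -30 0.2;-9 -12 0 -40 0.2;-12 -15 0 -50 0.2;-15 -18 0 -60 0.2;-18.3 -18.5 0 -70 0.2;-18.3 -18.5 0 -80 0.2"

```text
time_s: 28.45
position: [0.536, -0.0813, 0.2498]
tool_rot: [[-0.986, 0.169, -0.002], [0.169, 0.986, 0.0], [0.002, -0.0, -1.0]]
ft_force: [-0.5, -0.3, 0.2]
grip_width: 0.0515
gripper_force: 0.0
```

Request:
move_arm --series "0 0 0 -10 0.2;0 0 5 -10 0.2;0 0 5 -10 0.2"

```text
time_s: 28.82
position: [0.5352, -0.0789, 0.1975]
tool_rot: [[-1.0, -0.001, -0.008], [-0.001, 1.0, 0.003], [0.008, 0.003, -1.0]]
ft_force: [0.2, 0.7, -0.3]
grip_width: 0.0512
gripper_force: 0.0
```

```bash
python3 -c "
from h import *
import deck
im=pic('wrist','w11')
go(.537,-.080,.05,180)
for f in deck.frames(im): print(np.round(f[0],1),np.round(f[1],1),round(f[2],1))
"
```

```text
shift cm [-0.1  -0.08 14.99] turn 0.04 | from [ 0.5365 -0.0794  0.1999] yaw -179.96 grip 0.0512
[615.   38.9] [88. 73.] 41.5
[ 604.9 -183.3] [85.4 87.7] 40.6
```

View pics/w11.png

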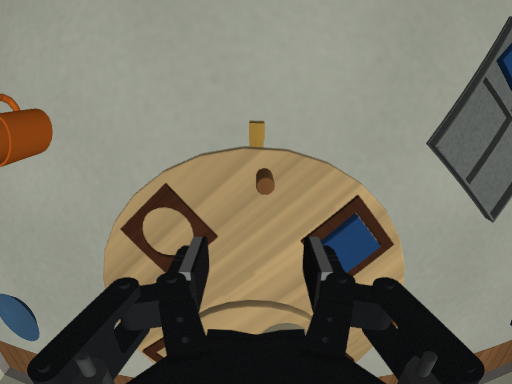

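The deck coasted about 3.5° past, so the peg is now at (265,180), right of the middle. I shift to it and turn again.

Request:
move_arm --series "-0.05 1.15 5 4 0.2;-0.05 1.15 10 4 0.2;-0.05 1.15 15 4 0.2;-0.05 1.15 15 4 0.2;-0.05 1.15 15 4 -0.4;-0.05 1.15 15 4 -0.4;-0.05 1.15 15 4 -0.4"

```text
time_s: 29.75
position: [0.5387, -0.0684, 0.052]
tool_rot: [[-0.998, 0.07, 0.002], [0.07, 0.998, -0.001], [-0.002, -0.001, -1.0]]
ft_force: [-0.4, -0.1, 0.5]
grip_width: 0.0259
gripper_force: 0.0
```

Request:
move_arm --series "-0.1 1.8 0 5.6 -0.4;-0.4 3.6 0 11.2 -0.4;-0.8 5.4 0 16.9 -0.4;-1.5 7.1 0 22.5 -0.4;-2.3 8.7 0 28.1 -0.4;-3.2 10.3 0 33.8 -0.4;-4.3 11.7 0 39.4 -0.4;-5.5 13.0 0 45 -0.4"

```text
time_s: 30.75
position: [0.6024, 0.0581, 0.0513]
tool_rot: [[-0.654, 0.757, 0.0], [0.757, 0.654, -0.0], [-0.0, 0.0, -1.0]]
ft_force: [0.1, -0.6, -1.2]
grip_width: 0.0254
gripper_force: 0.4
```

Request:
move_arm --series "-0.1 1.8 0 5.6 -0.4;-0.4 3.6 0 11.2 -0.4;-0.8 5.4 0 16.9 -0.4;-1.5 7.1 0 22.5 -0.4;-2.3 8.7 0 28.1 -0.4;-3 9.8 0 32 -0.4;-3.2 10.2 0 33.5 -0.4;-3.2 10.3 0 33.8 -0.4"

```text
time_s: 31.75
position: [0.7007, 0.1011, 0.0508]
tool_rot: [[-0.126, 0.992, 0.0], [0.992, 0.126, -0.0], [-0.0, 0.0, -1.0]]
ft_force: [-0.8, -0.2, -0.3]
grip_width: 0.0256
gripper_force: 0.0
```

Request:
move_arm --series "0 0 0 0 -0.1;0 0 0 0 0;0 0 -4 0 0.1;0 0 -9 0 0.1;0 0 -14 0 0.2;0 0 -20 0 0.2;0 0 -23 0 0.2;0 0 -23 0 0.2"

```text
time_s: 32.75
position: [0.7011, 0.101, 0.2835]
tool_rot: [[-0.126, 0.992, 0.005], [0.992, 0.126, -0.0], [-0.001, 0.005, -1.0]]
ft_force: [-0.8, -0.3, -0.7]
grip_width: 0.0511
gripper_force: 0.0
```

```bash
python3 -c "
from h import *
go(.40,.29,.25,44.6)
im=optics.get_image('top')
cv2.imwrite('pics/t2.png',cv2.resize(im['pixels'][60:320,60:440],None,fx=2,fy=2))
"
```

```text
shift cm [ 22.53 -27.51   3.19] turn 52.62 | from [0.7011 0.101  0.2835] yaw 97.22 grip 0.0511
```

View pics/t2.png

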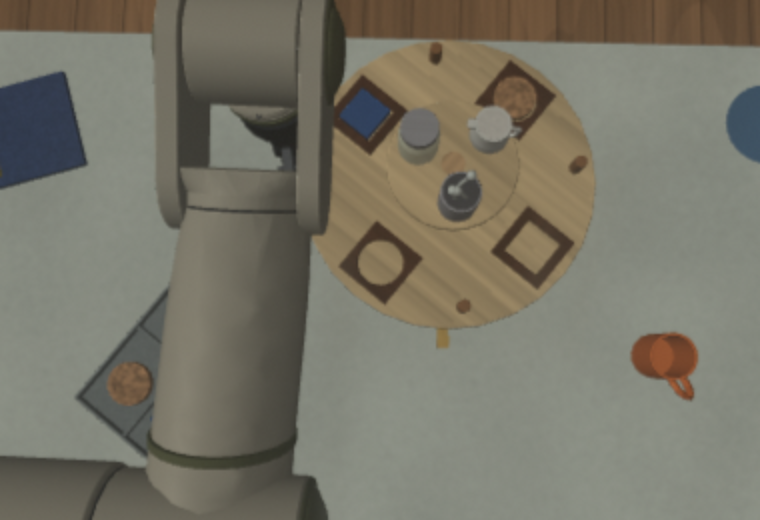

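The top view shows the deck turned about 172°. The empty round recess is at (381,262) and the empty square one at (533,247), both on my side. The upper-tier items are standing and the mug is at (665,357). Next is the second round mat.

Request:
move_arm --series "4 -3.2 0 10 0.8;8 -6.5 0 20 0.8;12 -9.8 0 30 0.8;16 -13 2 40 0.8;20 -16.4 5 44.4 0.8;24 -19.7 9 44.4 0.8;28 -23 13 44.4 0.8;30 -24.6 16 44.4 0.8"

```text
time_s: 33.8
position: [0.416, 0.3683, 0.1179]
tool_rot: [[0.603, 0.797, -0.003], [0.797, -0.603, -0.002], [-0.003, -0.002, -1.0]]
ft_force: [1.2, -0.5, 0.5]
grip_width: 0.0769
gripper_force: 0.0
```

Request:
move_arm --series "0 0 0 0 0.8;0 0 0 0 0.8"

```text
time_s: 34.05
position: [0.4195, 0.3674, 0.1206]
tool_rot: [[0.605, 0.796, -0.0], [0.796, -0.605, -0.0], [-0.0, 0.0, -1.0]]
ft_force: [-0.5, -0.1, 0.1]
grip_width: 0.0769
gripper_force: 0.0
```

```bash
python3 seat.py | grep -v frame; python3 -c "
from h import *
go(.419,.368,.0065,52.8)"
```

```text
34.1 [0.42   0.3674 0.1211]
round_mat0 0.56 z 0.044 [424.2 375.4] [56.3 55. ] 76.3
round_mat0 0.56 z 0.021 [419.6 369.6] [62.2 60.8] 76.3
square_mat0 0.63 z 0.044 [381.7 312.6] [55.5 49.7] 43.6
square_mat0 0.63 z 0.021 [372.7 300.3] [61.3 54.9] 43.6
shift cm [-0.04 -0.14 11.49] turn -0.07 | from [0.4202 0.3673 0.1214] yaw 52.73 grip 0.0772
```

Request:
move_arm --series "0.05 -0.12 4 0 0.8;0.05 -0.12 8 0 0.8;0.05 -0.12 10 0 0.8;0.05 -0.12 11.5 0 0.8;0.05 -0.12 11.5 0 0.8;0.05 -0.12 11.5 0 0;0.05 -0.12 11.5 0 0;0.05 -0.12 11.5 0 -0.2"

```text
time_s: 35.2
position: [0.4191, 0.3692, 0.007]
tool_rot: [[0.605, 0.797, 0.002], [0.797, -0.605, 0.001], [0.002, 0.001, -1.0]]
ft_force: [-0.5, -1.4, 7.1]
grip_width: 0.06
gripper_force: 43.4
```

Request:
move_arm --series "0 0 0 0 -0.2;0 0 0 0 -0.2;0 0 -4 0 -0.2;0 0 -10 0 -0.2;0 0 -16 0 -0.2;0 0 -22 0 -0.2;0 0 -27 0 -0.2"

```text
time_s: 36.08
position: [0.4182, 0.3689, 0.2789]
tool_rot: [[0.604, 0.797, 0.003], [0.797, -0.604, 0.001], [0.003, 0.001, -1.0]]
ft_force: [0.7, 0.3, -1.4]
grip_width: 0.06
gripper_force: 43.6
```

Request:
move_arm --series "-4 3 0 10 -0.2;-9 6 0 20 -0.2;-14 9 0 30 -0.2;-19 11.5 0 40 -0.2;-24 14 0 50 -0.2;-29 16 0 52.8 -0.2;-34 20 0 52.8 -0.2;-34.5 21 0 52.8 -0.2"

```text
time_s: 37.08
position: [0.3769, -0.0357, 0.2762]
tool_rot: [[1.0, -0.005, 0.001], [-0.005, -1.0, -0.001], [0.001, 0.001, -1.0]]
ft_force: [-0.2, 0.9, -0.6]
grip_width: 0.0597
gripper_force: 43.7
```

```bash
python3 deck.py w12 | head -4; python3 -c "
from h import *
s=observe(); print(s['gripper_force']); go(.613,.028,.27,135)"
```

```text
37.125 [ 0.3777 -0.0352  0.276 ] 0.059935302555660194
deck []
pointer_mark [(array([ 0.5626, -0.0797,  0.0311]), 0.72)]
susan []
43.670849204063416
shift cm [23.6  -5.95  0.58] turn -134.94 | from [ 0.3771 -0.0318  0.2757] yaw 0.06 grip 0.0599
```

Request:
move_arm --series "4 2.5 0 0 -0.2;6.5 4.8 0 0 -0.2;6.5 4.8 0 0 -0.2;6.5 4.8 0 0 -0.2"

```text
time_s: 37.78
position: [0.4417, -0.0792, 0.2755]
tool_rot: [[1.0, 0.002, -0.001], [0.002, -1.0, 0.0], [-0.001, -0.0, -1.0]]
ft_force: [0.7, 0.5, -0.8]
grip_width: 0.0599
gripper_force: 43.7
```

```bash
python3 deck.py w13 | head -4
```

```text
37.825 [ 0.4416 -0.0793  0.2757] 0.060297633216105824
[ 626.5 -203.5] [85.2 87.2] 51.8 [350.  28.]
[600.   13.3] [86.5 85.5] 52.1 [185.  41.]
deck []
```

Request:
move_arm --series "0 -2 0 -10 -0.2;0 -4 0 -20 -0.2;0 -6 0 -30 -0.2;0 -8 0 -40 -0.2;0 -9.3 0 -50 -0.2;0 -9.3 0 -60 -0.2;0 -9.3 0 -70 -0.2;0 -9.3 0 -80 -0.2"

```text
time_s: 38.98
position: [0.4417, 0.0126, 0.2758]
tool_rot: [[0.168, 0.986, 0.0], [0.986, -0.168, -0.0], [0.0, 0.0, -1.0]]
ft_force: [0.0, 0.2, -0.6]
grip_width: 0.0604
gripper_force: 43.7
```

Request:
move_arm --series "0 0 0 -10 -0.2;0 0 0 -20 -0.2;0 2 0 -30 -0.2;0.7 5 0 -40 -0.2;1.4 9 0 -50 -0.2;2.1 13 0 -60 -0.2;2.75 15.6 0 -62 -0.2;2.75 15.6 0 -62 -0.2"

```text
time_s: 39.98
position: [0.6012, 0.0125, 0.2748]
tool_rot: [[-0.788, 0.615, -0.001], [0.615, 0.788, 0.0], [0.001, -0.0, -1.0]]
ft_force: [-0.1, -0.0, -0.9]
grip_width: 0.0601
gripper_force: 43.7
```

Request:
move_arm --series "0 0 5 0 -0.2;0 0 10 0 -0.2;0 0 15 0 -0.2;0 0 19 0 -0.2;0 0 20.5 0 -0.2;0 0 20.5 0 -0.2;0 0 20.5 0 -0.2"

```text
time_s: 40.85
position: [0.6013, 0.0121, 0.0725]
tool_rot: [[-0.788, 0.616, 0.003], [0.616, 0.788, -0.001], [-0.003, 0.002, -1.0]]
ft_force: [-0.2, 0.9, 0.4]
grip_width: 0.06
gripper_force: 43.7
```

```bash
python3 rel.py round_mat0;  python3 -c "
from h import *
s=observe(); print(s['gripper_force']); go(.5999,.0135,.0306,142)"
```

```text
frame outer x 45.48772028800328 -> centre x 2.487720288003281 angle deg 0.23353727713947034
frame y range -42.353118150735284 43.458641935673676 -> centre y 0.5527618924691957
mat near x(bottom) 28.954859649043296 far x(top) -31.91818869107835 y edges [-29.7756  30.2705] mid 0.24745692119154405
43.67410361766815
shift cm [0.2  0.02 4.16] turn 0.0 | from [0.6012 0.0121 0.0722] yaw 142.0 grip 0.0603
```

Request:
move_arm --series "0.27 0.03 1.5 0 -0.2;0.27 0.03 2.5 0 -0.2;0.27 0.03 3.2 0 -0.2;0.27 0.03 3.5 0 -0.2;0.27 0.03 3.75 0 -0.2;0.27 0.03 3.75 0 -0.2"

```text
time_s: 41.7
position: [0.5987, 0.0141, 0.0331]
tool_rot: [[-0.788, 0.616, 0.0], [0.616, 0.788, -0.0], [-0.0, 0.0, -1.0]]
ft_force: [0.7, -0.6, -0.5]
grip_width: 0.0601
gripper_force: 43.7
```

Request:
move_arm --series "0 0 0.15 0 -0.2;0 0 0.3 0 -0.2;0 0 0.4 0 -0.2;0 0 0.4 0 -0.2"

```text
time_s: 42.2
position: [0.5988, 0.0142, 0.03]
tool_rot: [[-0.788, 0.616, 0.001], [0.616, 0.788, -0.0], [-0.001, 0.001, -1.0]]
ft_force: [-2.6, 1.0, 7.8]
grip_width: 0.06
gripper_force: 44.4
```

Request:
move_arm --series "0 0 0 0 0.6;0 0 0 0 0.8;0 0 0 0 0.8;0 0 -2 0 0.8;0 0 -6 0 0.8;0 0 -12 0 0.8;0 0 -18 0 0.8;0 0 -24 0 0.7"

```text
time_s: 43.2
position: [0.5982, 0.0142, 0.2711]
tool_rot: [[-0.788, 0.616, -0.0], [0.616, 0.788, 0.0], [0.0, -0.0, -1.0]]
ft_force: [0.6, -1.0, -0.0]
grip_width: 0.0725
gripper_force: 0.0
```

```bash
python3 seat.py | head -5
```

```text
43.25 [0.6002 0.0139 0.2798]
frame [814.7  42.9] [85.5 81.5] 52.1
frame [ 624.2 -200.9] [86.9 81.4] 52.2
frame [600.1  13.7] [85.1 84.8] 52.0
round_mat0 0.74 z 0.044 [598.8  13.8] [60.1 61.3] 52.1
```

Request:
move_arm --series "4 1 0 10 0.6;8 2 0 20 0.6;13 3 0 30 0.6;18 4 0 40 0.6;23 5.5 2 50 0.6;28 6.5 5 60 0.6;33 7.8 8 70 0.6;35.3 8.3 10 80 0.6"

```text
time_s: 44.35
position: [0.3688, 0.2979, 0.1668]
tool_rot: [[0.473, 0.881, -0.003], [0.881, -0.473, -0.001], [-0.003, -0.002, -1.0]]
ft_force: [0.6, -0.3, 0.4]
grip_width: 0.0683
gripper_force: 0.0
```

Request:
move_arm --series "0 0 2 9 0.6;0 0 4 18 0.6;0 0 5 18 0.65;0 0 5 18 0.65"

```text
time_s: 44.85
position: [0.3711, 0.2966, 0.1183]
tool_rot: [[0.717, 0.697, -0.002], [0.697, -0.717, -0.001], [-0.002, -0.001, -1.0]]
ft_force: [-1.3, 0.5, -0.7]
grip_width: 0.0708
gripper_force: 0.0
```

```bash
python3 seat.py | grep 'square.*0.021';python3 -c "
from h import *
go(.3715,.2975,.0065,44)"
```

```text
square_mat0 0.73 z 0.021 [371.  299.1] [56.5 54.7] 44.2
shift cm [ 0.01 -0.07 11.31] turn 0.08 | from [0.3718 0.2969 0.1196] yaw 44.08 grip 0.0703
```

Request:
move_arm --series "0.05 -0.1 4 0 0.65;0.05 -0.1 8 0 0.65;0.05 -0.1 10 0 0.65;0.05 -0.1 11.3 0 0.65;0.05 -0.1 11.3 0 0.65;0.05 -0.1 11.3 0 0;0.05 -0.1 11.3 0 0;0.05 -0.1 11.3 0 -0.2"

```text
time_s: 46.0
position: [0.3717, 0.2982, 0.0072]
tool_rot: [[0.719, 0.695, 0.002], [0.695, -0.719, 0.001], [0.002, 0.001, -1.0]]
ft_force: [-0.8, 0.2, 5.7]
grip_width: 0.0529
gripper_force: 42.7
```

Request:
move_arm --series "0 0 0 0 -0.3;0 0 0 0 -0.3;0 0 -4 0 -0.3;0 0 -10 0 -0.3;0 0 -16 0 -0.3;0 0 -22 0 -0.3;0 0 -27 0 -0.3;0 0 -27 0 -0.3"

```text
time_s: 47.0
position: [0.372, 0.2984, 0.28]
tool_rot: [[0.719, 0.695, 0.008], [0.695, -0.719, 0.004], [0.008, 0.003, -1.0]]
ft_force: [-1.0, 0.5, -0.5]
grip_width: 0.0528
gripper_force: 42.6
```

```bash
python3 -c "
from h import *
s=observe(); print(s['gripper_force']); go(.5,-.1,.276,142);go(.6266,-.2036,.276,142,p=[.5,-.1,.276],yaw0=142)"
```

```text
42.563751339912415
shift cm [-18.48  37.54   0.36] turn -97.98 | from [0.372  0.2984 0.28  ] yaw 44.02 grip 0.0528
shift cm [-16.35  -0.37   0.  ] turn 0 | from [ 0.5   -0.1    0.276] yaw 142 grip 0.0528
```

Request:
move_arm --series "-2 4.5 0 -10 -0.3;-4.5 9 0 -20 -0.3;-7 14 0 -30 -0.3;-9.5 19 0 -40 -0.3;-12 24 0 -50 -0.3;-14 29 0 -60 -0.3;-16.5 34 0 -70 -0.3;-18.5 37.5 0 -80 -0.3"

```text
time_s: 48.0
position: [0.4985, -0.1022, 0.2749]
tool_rot: [[-0.515, 0.857, -0.002], [0.857, 0.515, 0.001], [0.002, -0.001, -1.0]]
ft_force: [0.6, 1.7, -0.0]
grip_width: 0.0529
gripper_force: 42.5
```

Request:
move_arm --series "0 0 0 -9 -0.3;0 0 0 -18 -0.3;0 0 0 -18 -0.3"

```text
time_s: 48.38
position: [0.4982, -0.1003, 0.2752]
tool_rot: [[-0.75, 0.661, -0.002], [0.661, 0.75, 0.001], [0.002, -0.0, -1.0]]
ft_force: [0.7, -0.2, -0.3]
grip_width: 0.0529
gripper_force: 42.5
```

Request:
move_arm --series "-5 -0.1 0 0 -0.3;-10 -0.2 0 0 -0.3;-15 -0.3 0 0 -0.3;-16.3 -0.4 4 0 -0.3;-16.3 -0.4 9 0 -0.3;-16.3 -0.4 14 0 -0.3;-16.3 -0.4 19 0 -0.3;-16.3 -0.4 20.5 0 -0.3"

```text
time_s: 49.38
position: [0.617, -0.21, 0.0678]
tool_rot: [[-0.75, 0.662, -0.005], [0.662, 0.75, 0.003], [0.006, -0.001, -1.0]]
ft_force: [0.1, 0.8, 0.3]
grip_width: 0.0529
gripper_force: 42.5
```

Request:
move_arm --series "0 0 0 0 -0.3;0 0 0 0 -0.3"

```text
time_s: 49.62
position: [0.6194, -0.2114, 0.0733]
tool_rot: [[-0.751, 0.66, 0.003], [0.66, 0.751, -0.002], [-0.004, 0.001, -1.0]]
ft_force: [-0.6, 0.5, -0.4]
grip_width: 0.0526
gripper_force: 42.5
```

```bash
python3 rel.py square_mat0;  python3 -c "
from h import *
s=observe(); print(s['gripper_force']); go(.6266,-.2036,.0306,142)"
```

```text
frame outer x 44.583539619941526 -> centre x 1.5835396199415257 angle deg 2.5776580852088067
frame y range -33.873165356445426 54.16608724341468 -> centre y 10.146460943484627
mat near x(bottom) 23.893763882952975 far x(top) -28.305106191871253 y edges [-26.0164  26.5508] mid 0.2671663180872539
42.50469982624054
shift cm [-0.03  1.07  4.25] turn -3.32 | from [ 0.6192 -0.2113  0.0731] yaw 138.68 grip 0.053
```

Request:
move_arm --series "0.1 1.05 0 -3.3 -0.3;0.1 1.05 0 -3.3 -0.3;0.1 1.05 0 -3.3 -0.3;0.1 1.05 0 -3.3 -0.3"

```text
time_s: 50.22
position: [0.6245, -0.2027, 0.0714]
tool_rot: [[-0.787, 0.616, 0.0], [0.616, 0.787, -0.0], [-0.0, 0.0, -1.0]]
ft_force: [-0.4, 0.7, 1.0]
grip_width: 0.0532
gripper_force: 42.5
```

```bash
python3 rel.py square_mat0;  python3 -c "
from h import *
pic('wrist','w14'); go(.6266,-.2036,.0306,142)"
```

```text
frame outer x 40.985324562710424 -> centre x -2.0146754372895757 angle deg 0.029754762061124353
frame y range -42.03385068407337 43.55465780209025 -> centre y 0.7604035590084379
mat near x(bottom) 23.96806242780297 far x(top) -28.851396804662514 y edges [-26.065  27.022] mid 0.47847542402543475
shift cm [-0.23  0.05  4.06] turn -0.03 | from [ 0.6245 -0.2026  0.0712] yaw 141.97 grip 0.0527
```

Request:
move_arm --series "0.02 0.03 1.5 0 -0.3;0.02 0.03 2.5 0 -0.3;0.02 0.03 3.2 0 -0.3;0.02 0.03 3.5 0 -0.3;0.02 0.03 3.65 0 -0.3;0.02 0.03 3.65 0 -0.3"

```text
time_s: 51.12
position: [0.6247, -0.2021, 0.0348]
tool_rot: [[-0.788, 0.616, 0.0], [0.616, 0.788, -0.0], [-0.0, 0.0, -1.0]]
ft_force: [-0.1, -0.1, 0.1]
grip_width: 0.053
gripper_force: 42.5
```

Request:
move_arm --series "0 0 0.15 0 -0.3;0 0 0.3 0 -0.3;0 0 0.4 0 -0.3;0 0 0.4 0 -0.3"

```text
time_s: 51.62
position: [0.6247, -0.2021, 0.0306]
tool_rot: [[-0.788, 0.616, 0.0], [0.616, 0.788, -0.0], [-0.0, -0.0, -1.0]]
ft_force: [-0.5, -1.1, 0.8]
grip_width: 0.0527
gripper_force: 42.8
```

Request:
move_arm --series "0 0 0 0 0.4;0 0 0 0 0.65;0 0 0 0 0.65;0 0 -2 0 0.65;0 0 -6 0 0.65;0 0 -11 0 0.65;0 0 -16 0 0.65;0 0 -21 0 0.65"

```text
time_s: 52.62
position: [0.6245, -0.2018, 0.2424]
tool_rot: [[-0.788, 0.616, 0.0], [0.616, 0.788, 0.0], [-0.0, 0.0, -1.0]]
ft_force: [-0.2, -0.2, 0.3]
grip_width: 0.0705
gripper_force: 0.0
```

Request:
move_arm --series "4 1 0 -10 0.3;8 1.6 0 -20 0.3;12.8 2.4 0 -30 0.3;12.8 2.4 4 -30 0.2;12.8 2.4 6 -30 0.2;12.8 2.4 6 -30 0.2"

```text
time_s: 53.38
position: [0.538, -0.1039, 0.1797]
tool_rot: [[-0.99, 0.139, -0.002], [0.139, 0.99, 0.001], [0.003, 0.001, -1.0]]
ft_force: [0.4, -0.3, 1.3]
grip_width: 0.0512
gripper_force: 0.0
```

```bash
python3 seat.py; python3 -c "
from h import *
pic('wrist','w15')
a=np.radians
def P(az): return np.array([.722+.185*np.cos(a(az)),-.0817+.185*np.sin(a(az))])
go(*P(187),.05,172)
for i in range(1,9):
  az=187+38*i/8; q=P(az); go(*q,.05,172+33*i/8,p=[*P(187),.05],yaw0=172)
"
```

```text
53.425 [ 0.5387 -0.1043  0.1809]
frame [599.4  12.9] [87.7 85.5] 52.1
round_mat0 0.77 z 0.044 [597.   10.5] [66.  60.6] 54.2
round_mat0 0.77 z 0.021 [608.3  19. ] [71.5 65.6] 54.2
round_mat0 0.56 z 0.044 [623.6 -65.5] [403.5 239.2] 86.8
round_mat0 0.56 z 0.021 [637.1 -63.2] [436.8 258.9] 86.8
square_mat0 0.78 z 0.044 [ 612.4 -214.1] [21.6 60.8] 48.4
square_mat0 0.78 z 0.021 [ 624.9 -224.1] [23.4 65.8] 48.4
shift cm [ 0.1   0.03 13.17] turn -0.01 | from [ 0.5391 -0.1045  0.1817] yaw 171.99 grip 0.0509
shift cm [-0.46 -1.46  0.  ] turn -4.12 | from [ 0.5384 -0.1042  0.05  ] yaw 172 grip 0.0509
shift cm [-1.04 -2.88  0.  ] turn -8.25 | from [ 0.5384 -0.1042  0.05  ] yaw 172 grip 0.0509
shift cm [-1.73 -4.25  0.  ] turn -12.38 | from [ 0.5384 -0.1042  0.05  ] yaw 172 grip 0.0509
shift cm [-2.53 -5.56  0.  ] turn -16.5 | from [ 0.5384 -0.1042  0.05  ] yaw 172 grip 0.0509
shift cm [-3.44 -6.79  0.  ] turn -20.62 | from [ 0.5384 -0.1042  0.05  ] yaw 172 grip 0.0509
shift cm [-4.45 -7.95  0.  ] turn -24.75 | from [ 0.5384 -0.1042  0.05  ] yaw 172 grip 0.0509
shift cm [-5.55 -9.01  0.  ] turn -28.88 | from [ 0.5384 -0.1042  0.05  ] yaw 172 grip 0.0509
shift cm [-6.74 -9.99  0.  ] turn -33.0 | from [ 0.5384 -0.1042  0.05  ] yaw 172 grip 0.0509
```

View pics/w15.png

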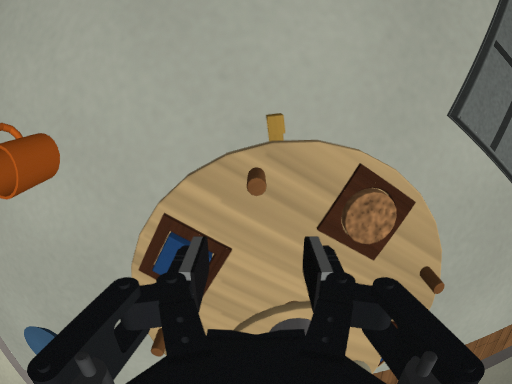

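The mats lie in both near frames, at (370,215) and (183,252), and the peg at (257,185) is centred between the fingers. I turn the deck the last 38°. That was my 14th picture, so from here I go by numbers.

Request:
move_arm --series "0.1 0 5 0 0.2;0.1 0 10 0 0.2;0.1 0 13.1 0 0.2;0.1 0 13.1 0 0.2;0.1 0 13.1 0 -0.4;0.1 0 13.1 0 -0.4;0.1 0 13.1 0 -0.4"

```text
time_s: 54.45
position: [0.538, -0.1043, 0.0506]
tool_rot: [[-0.99, 0.139, 0.002], [0.139, 0.99, -0.001], [-0.002, -0.0, -1.0]]
ft_force: [0.2, 0.0, -0.5]
grip_width: 0.0256
gripper_force: 0.0
```

Request:
move_arm --series "-0.46 -1.46 0 -4.1 -0.4;-1.04 -2.88 0 -8.2 -0.4;-1.73 -4.25 0 -12.4 -0.4;-2.53 -5.56 0 -16.5 -0.4;-3.44 -6.8 0 -20.6 -0.4;-4.45 -7.95 0 -24.7 -0.4;-5.2 -8.7 0 -27.5 -0.4;-5.8 -9.2 0 -29.5 -0.4"

```text
time_s: 55.45
position: [0.5824, -0.2038, 0.05]
tool_rot: [[-0.93, -0.367, 0.0], [-0.367, 0.93, -0.0], [-0.0, -0.0, -1.0]]
ft_force: [-0.2, 0.7, -0.4]
grip_width: 0.0253
gripper_force: 0.0
```

Request:
move_arm --series "-0.4 -0.3 0 -1.5 -0.4;-0.7 -0.6 0 -3 -0.4;-0.9 -0.9 0 -3.5 -0.4;-0.9 -0.9 0 -3.5 -0.4;-0.9 -0.9 0 -3.5 0;-0.9 -0.9 0 -3.5 0.1;-0.9 -0.9 -4 -3.5 0.1;-0.9 -0.9 -10 -3.5 0.1"

```text
time_s: 56.45
position: [0.5931, -0.2081, 0.1493]
tool_rot: [[-0.906, -0.422, -0.004], [-0.422, 0.906, 0.002], [0.002, 0.003, -1.0]]
ft_force: [-0.2, -1.0, 0.5]
grip_width: 0.0472
gripper_force: 0.0
```

```bash
python3 -c "
from h import *
go(.44,-.08,.28,180)
"; python3 seat.py
```

```text
shift cm [  8.49  18.12 -12.99] turn 24.98 | from [ 0.5931 -0.2081  0.1493] yaw -155.02 grip 0.0472
56.5 [ 0.5961 -0.2096  0.1594]
frame [567.4 -78.3] [88.2 85.5] 88.4
round_mat0 0.74 z 0.044 [567.6 -81.3] [69.5 62. ] 84.0
round_mat0 0.74 z 0.021 [571.8 -66.4] [75.9 67.8] 84.0
square_mat0 0.57 z 0.044 [ 706.4 -255.4] [14.2 48.1] 89.3
square_mat0 0.57 z 0.021 [ 723.5 -256.7] [15.5 52.5] 89.3
```

Request:
move_arm --series "0 0 -4 0 0.5;4 -2.4 -8 10 0.5;8 -4.8 -8 20 0.5;12 -7.2 -8 30 0.5;16 -9.6 -8 40 0.5;17.7 -10.5 -8 50 0.8;17.7 -10.5 -8 60 1;17.7 -10.5 -8 70 1"

```text
time_s: 57.6
position: [0.4773, -0.3785, 0.2282]
tool_rot: [[-0.702, 0.712, -0.001], [0.712, 0.702, 0.002], [0.002, 0.0, -1.0]]
ft_force: [0.4, 0.7, 0.2]
grip_width: 0.0853
gripper_force: 0.0
```

Request:
move_arm --series "0 0 0 10 1;0 0 0 20 1;0 0 0 30 1;0 0 0 40 1;0 0 0 50 1;0 0 0 60 1;0 0 0 70 1;0 0 0 80 1"

```text
time_s: 58.6
position: [0.4776, -0.3781, 0.2281]
tool_rot: [[0.578, 0.816, -0.002], [0.816, -0.578, 0.002], [0.001, -0.002, -1.0]]
ft_force: [0.5, -0.5, -0.3]
grip_width: 0.0852
gripper_force: 0.0
```

Request:
move_arm --series "0 0 0 10 1;0 0 0 20 1;0 0 0 28 1;0 0 0 28 1"

```text
time_s: 59.1
position: [0.4776, -0.3782, 0.2284]
tool_rot: [[0.89, 0.455, -0.001], [0.455, -0.89, 0.002], [-0.0, -0.002, -1.0]]
ft_force: [-0.0, 0.5, -0.1]
grip_width: 0.0852
gripper_force: 0.0
```

```bash
cat > mug.py <<'E'
from h import *
im=optics.get_image('wrist'); s=observe(); print(s['time_s'],s['position']); go(*s['position'],0)
print('mark',[(np.round(d['point'],4),round(d['score'],2)) for cam in ('wrist','top','scene') for d in (optics.get_image(cam) and spotter.mark_of('mug',cam))[:2]])
for d in spotter.cut_out('mug','wrist')[:2] if optics.get_image('wrist') else []:
    m=np.array(d['pixels']).astype(np.uint8); yy,xx=np.nonzero(m); print('px',xx.min(),xx.max(),yy.min(),yy.max(),m.sum(),d['score'])
    # rim plane: rectified top view at z=0.085 and z=0
    for z in (0.085,0.0):
        w=ray(im,np.c_[xx,yy],z,True)[:,:2]*1000
        print('z',z,'bbox',w.min(0),w.max(0))
    # crude print
    sub=m[yy.min():yy.max()+1:5,xx.min():xx.max()+1:3]
    hsv=cv2.cvtColor(im['pixels'],cv2.COLOR_BGR2HSV)[...,2][yy.min():yy.max()+1:5,xx.min():xx.max()+1:3]
    for r,v in zip(sub,hsv): print(''.join((str(int(b)//26) if a else '.') for a,b in zip(r,v)))
E
python3 mug.py
```

```text
59.15 [ 0.4776 -0.3782  0.2287]
shift cm [0. 0. 0.] turn 27.16 | from [ 0.4776 -0.3782  0.2287] yaw 27.16 grip 0.0856
mark [(array([ 0.4742, -0.381 ,  0.003 ]), 0.94), (array([ 0.4787, -0.3799, -0.0034]), 0.94)]
px 229 291 139 229 3646 0.58
z 0.085 bbox [ 430.2446 -415.1116] [ 516.7754 -350.0409]
z 0.0 bbox [ 395.1212 -436.6947] [ 507.335  -352.3104]
.........444.........
.....5444443333......
....4444444333322....
...444555555555322...
..44545555555555552..
..655555555555555554.
.6435555555555555545.
.52255555555555554445
542224555555555544445
542222235555554444445
.52222233344444444445
.5522223334444444445.
..55223333444444455..
....5533334444455....
.......55555555......
..........553........
..........553........
..........543........
...........3.........
```

```bash
python3 -c "
from h import *
im=optics.get_image('wrist')
w=ray(im,[[260,184],[229,184],[291,184],[260,212],[262,229]],.085,True)*1000; print(w[:,:2])
s=observe(); R=np.array(s['tool_rot']); print((w/1000-s['position'])@R*100)
c=w[0]/1000
go(c[0],c[1],.036,27.16); go(.476,-.3805,.036,27.16)
print([(d['point'],d['score']) for d in spotter.mark_of('jar','wrist')])"
```

```text
[[ 474.5913 -385.6711]
 [ 460.3659 -357.7358]
 [ 488.9151 -413.675 ]
 [ 447.558  -399.6367]
 [ 431.1215 -410.5455]]
[[-0.6159  0.5017 14.4594]
 [-0.6142 -2.6332 14.4594]
 [-0.612   3.6471 14.4594]
 [-3.6586  0.5178 14.4593]
 [-5.6185  0.7429 14.4593]]
shift cm [-0.62  0.5  19.36] turn -0.14 | from [ 0.4778 -0.3784  0.2296] yaw 27.02 grip 0.0856
shift cm [-0.26  0.11 19.36] turn -0.14 | from [ 0.4778 -0.3784  0.2296] yaw 27.02 grip 0.0856
[]
```

Request:
move_arm --series "-0.5 0.5 5 0 1;-0.5 0.5 10 0 1;-0.5 0.5 14 0 1;-0.5 0.5 17 0 1;-0.5 0.5 19.7 0 1;-0.5 0.5 19.7 0 1;-0.5 0.5 19.7 0 0.3;-0.5 0.5 19.7 0 0.2" --force 45

```text
time_s: 60.65
position: [0.4763, -0.3857, 0.0343]
tool_rot: [[0.891, 0.454, 0.002], [0.454, -0.891, -0.002], [0.001, 0.003, -1.0]]
ft_force: [0.2, 0.7, 3.7]
grip_width: 0.0622
gripper_force: 49.9
```

Request:
move_arm --series "0 0 0 0 0;0 0 0 0 0;0 0 0 0 0"

```text
time_s: 61.02
position: [0.4763, -0.3857, 0.0343]
tool_rot: [[0.891, 0.454, 0.002], [0.454, -0.891, -0.002], [0.001, 0.003, -1.0]]
ft_force: [0.4, 0.7, 5.5]
grip_width: 0.0622
gripper_force: 50.2
```

Request:
move_arm --series "0 0 -1 0 0;0 0 -3 0 0;0 0 -6 0 0;0 0 -10 0 0;0 0 -14 0 0;0 0 -16 0 0;0 0 -16 0 0"

```text
time_s: 61.9
position: [0.4758, -0.3853, 0.1943]
tool_rot: [[0.891, 0.454, 0.002], [0.454, -0.891, -0.003], [0.001, 0.003, -1.0]]
ft_force: [-0.6, -0.1, -2.7]
grip_width: 0.0622
gripper_force: 49.9
```

```bash
python3 -c "
from h import *
s=observe();print(s['gripper_force']); go(.50,-.2,.195,75); go(.40,-.08,.26,0)
im=optics.get_image('wrist'); print([np.round(d['point'],4) for d in spotter.mark_of('mug','wrist')])"
```

```text
49.85954161500558
shift cm [ 10.57 -15.42  -0.11] turn -48.0 | from [ 0.4758 -0.3853  0.1943] yaw 27.0 grip 0.0622
shift cm [  7.11 -30.63  -6.66] turn 27.0 | from [ 0.4758 -0.3853  0.1943] yaw 27.0 grip 0.0622
[array([ 0.4815, -0.3827,  0.1656])]
```

Request:
move_arm --series "1 -4 -3 9 0;2.5 -8.5 -6 18 0;4 -13 -7.5 27 0;5.5 -17.5 -7.5 27 0;7 -22 -7.5 27 0;8.5 -26.5 -7.5 27 0;9.75 -29.3 -7.5 27 0;9.75 -29.3 -7.5 27 0"

```text
time_s: 63.0
position: [0.4288, -0.0781, 0.2668]
tool_rot: [[1.0, 0.003, -0.002], [0.003, -1.0, 0.001], [-0.002, -0.001, -1.0]]
ft_force: [0.5, -0.7, -1.7]
grip_width: 0.062
gripper_force: 50.7
```

```bash
python3 seat.py; python3 -c "
from h import *
go(.567,-.081,.19,75)
for n in ('square_mat0','round_mat0','jar','creamer','spoon_cup','mug'):
  optics.get_image('top'); print(n,[(np.round(d['point'],3),round(d['score'],2)) for d in spotter.mark_of(n,'top')[:3]])
  optics.get_image('scene'); print(n,[(np.round(d['point'],3),round(d['score'],2)) for d in spotter.mark_of(n,'scene')[:3]])
"
```

```text
63.05 [ 0.4292 -0.0792  0.2669]
frame [567.4 -77.3] [85.2 85.2] 88.3
round_mat0 0.81 z 0.044 [567. -77.] [60.1 61.3] 46.5
round_mat0 0.81 z 0.021 [570.7 -76.9] [63.9 65.1] 46.5
shift cm [13.76  0.06  7.68] turn -75.03 | from [ 0.4295 -0.0803  0.267 ] yaw -0.03 grip 0.0623
square_mat0 [(array([ 0.716, -0.234,  0.036]), 0.88), (array([0.727, 0.074, 0.036]), 0.79)]
square_mat0 [(array([0.728, 0.074, 0.034]), 0.69), (array([ 0.717, -0.236,  0.035]), 0.55)]
round_mat0 [(array([ 0.872, -0.083,  0.039]), 0.7), (array([ 0.571, -0.076,  0.033]), 0.56)]
round_mat0 [(array([ 0.88 , -0.084,  0.037]), 0.96), (array([ 0.568, -0.08 ,  0.036]), 0.76)]
jar [(array([ 0.713, -0.032,  0.128]), 0.87), (array([ 0.712, -0.234,  0.039]), 0.4)]
jar [(array([ 0.713, -0.022,  0.13 ]), 0.9), (array([ 0.684, -0.115,  0.125]), 0.35)]
creamer [(array([ 0.777, -0.096,  0.126]), 0.84), (array([ 0.57 , -0.082,  0.026]), 0.25)]
creamer [(array([ 0.772, -0.1  ,  0.128]), 0.97)]
spoon_cup [(array([ 0.679, -0.116,  0.125]), 0.86)]
spoon_cup [(array([ 0.682, -0.112,  0.127]), 0.82), (array([ 0.446,  0.298, -0.001]), 0.18)]
mug []
mug [(array([ 0.43 , -0.08 ,  0.229]), 0.8), (array([ 0.718, -0.238,  0.034]), 0.35)]
```

Request:
move_arm --series "0 0 0 -10 0;0 0 0 -20 0;0 0 0 -30 0;0 0 1 -40 0;2 -0.1 2 -50 0;5 -0.2 4 -60 0;9 -0.3 6 -70 0;13.8 -0.3 7.7 -75 0"

```text
time_s: 65.35
position: [0.5686, -0.0767, 0.1899]
tool_rot: [[0.255, 0.967, -0.0], [0.967, -0.255, 0.0], [-0.0, -0.0, -1.0]]
ft_force: [-0.9, -0.0, -2.0]
grip_width: 0.062
gripper_force: 50.5
```

Request:
move_arm --series "0 0 0 0 0;0 0 0 0 0;0 0 0 0 0"

```text
time_s: 65.72
position: [0.567, -0.0769, 0.1914]
tool_rot: [[0.259, 0.966, 0.001], [0.966, -0.259, -0.0], [-0.0, 0.001, -1.0]]
ft_force: [0.1, 0.4, -2.6]
grip_width: 0.062
gripper_force: 51.0
```

```bash
python3 -c "
from h import *
go(.567,-.0772,.079,75); print(observe()['gripper_force'])
optics.get_image('scene'); print([np.round(d['point'],4) for d in spotter.mark_of('mug','scene')])"
```

```text
shift cm [-0.03 -0.   11.24] turn -0.04 | from [ 0.567  -0.0769  0.1914] yaw 74.96 grip 0.062
51.04480457142927
[array([ 0.5654, -0.0743,  0.1586])]
```

Request:
move_arm --series "0 0 3 0 0;0 0 6 0 0;0 0 8.5 0 0;0 0 10 0 0;0 0 10.6 0 0;0 0 10.9 0 0;0 0 10.9 0 0"

```text
time_s: 66.7
position: [0.5678, -0.0769, 0.0821]
tool_rot: [[0.259, 0.966, 0.001], [0.966, -0.259, -0.0], [-0.0, 0.001, -1.0]]
ft_force: [-1.7, -0.6, -2.3]
grip_width: 0.0619
gripper_force: 51.2
```

Request:
move_arm --series "0 0 0.15 0 0;0 0 0.3 0 0;0 0 0.4 0 0;0 0 0.4 0 0"

```text
time_s: 67.2
position: [0.5676, -0.0768, 0.0783]
tool_rot: [[0.259, 0.966, 0.001], [0.966, -0.259, -0.0], [-0.0, 0.001, -1.0]]
ft_force: [-2.6, 0.8, 5.8]
grip_width: 0.0622
gripper_force: 51.6
```

Contact came at the expected height. I open the fingers gently and go straight up.

Request:
move_arm --series "0 0 0 0 0.6;0 0 0 0 0.75;0 0 0 0 0.8;0 0 0 0 0.8;0 0 -2 0 0.8;0 0 -5 0 0.8;0 0 -9 0 0.8;0 0 -13 0 0.8"

```text
time_s: 68.2
position: [0.5673, -0.0767, 0.2088]
tool_rot: [[0.259, 0.966, -0.0], [0.966, -0.259, 0.0], [0.0, -0.0, -1.0]]
ft_force: [-0.5, 0.7, -0.4]
grip_width: 0.077
gripper_force: 0.0
```

Request:
move_arm --series "0 0 -5 0 0.8;0 0 -10 0 0.8;0 3 -10 0 0.8;0 -4 -10 0 0.8;0 -9 -10 0 0.8;0 -14 -10 0 0.8;0 -14 -10 0 0.8"

```text
time_s: 69.08
position: [0.4299, -0.0396, 0.3083]
tool_rot: [[0.259, 0.966, 0.001], [0.966, -0.259, -0.0], [-0.0, 0.001, -1.0]]
ft_force: [-0.2, -1.2, -0.3]
grip_width: 0.0771
gripper_force: 0.0
```

```bash
python3 -c "
from h import *
s=observe(); print(s['time_s'],s['position'],s['ft_force'])
for cam in ('top','scene','wrist'):
  optics.get_image(cam)
  for n in ('square_mat0','round_mat0','mug','jar','creamer','spoon_cup'):
    print(cam,n,[(np.round(d['point'],3),round(d['score'],2)) for d in spotter.mark_of(n,cam)[:2]])
"; python3 seat.py
```

```text
69.075 [ 0.4299 -0.0396  0.3083] [-0.2407 -1.2485 -0.3349]
top square_mat0 [(array([ 0.717, -0.234,  0.035]), 0.73), (array([0.725, 0.073, 0.034]), 0.67)]
top round_mat0 [(array([ 0.87 , -0.083,  0.035]), 0.56), (array([ 0.777, -0.095,  0.128]), 0.49)]
top mug [(array([ 0.565, -0.071,  0.045]), 0.6)]
top jar [(array([ 0.711, -0.031,  0.124]), 0.93)]
top creamer [(array([ 0.773, -0.095,  0.124]), 0.63)]
top spoon_cup [(array([ 0.68 , -0.116,  0.126]), 0.95), (array([ 0.715, -0.034,  0.127]), 0.67)]
scene square_mat0 [(array([ 0.719, -0.238,  0.035]), 0.54), (array([ 0.712, -0.026,  0.131]), 0.5)]
scene round_mat0 [(array([ 0.878, -0.085,  0.034]), 0.66), (array([ 0.566, -0.078,  0.037]), 0.4)]
scene mug [(array([ 0.572, -0.073,  0.043]), 0.69)]
scene jar [(array([ 0.711, -0.025,  0.13 ]), 0.76)]
scene creamer [(array([ 0.774, -0.096,  0.13 ]), 0.56)]
scene spoon_cup [(array([ 0.683, -0.113,  0.126]), 0.59)]
wrist square_mat0 [(array([ 0.719, -0.232,  0.036]), 0.91), (array([0.725, 0.074, 0.036]), 0.85)]
wrist round_mat0 []
wrist mug [(array([ 0.569, -0.074,  0.045]), 0.94), (array([ 0.716, -0.236,  0.034]), 0.74)]
wrist jar [(array([ 0.716, -0.029,  0.128]), 0.6)]
wrist creamer [(array([ 0.778, -0.094,  0.122]), 0.82)]
wrist spoon_cup [(array([ 0.681, -0.118,  0.126]), 0.67), (array([ 0.568, -0.07 ,  0.046]), 0.47)]
70.175 [ 0.4323 -0.0406  0.3076]
frame [ 717.5 -235.8] [87.7 86.8] 88.0
frame [567.2 -77. ] [86.3 85.7] 88.6
frame [725.6  73.5] [85.  88.5] 88.4
round_mat0 0.56 z 0.044 [536.2 -69.5] [21.8  3. ] 78.5
round_mat0 0.56 z 0.021 [540.9 -75.5] [23.1  3.2] 78.5
square_mat0 0.91 z 0.044 [ 714.  -232.8] [60.1 62.4] 86.6
square_mat0 0.91 z 0.021 [ 728.8 -247.9] [63.5 65.9] 86.6
square_mat0 0.66 z 0.044 [722.4  74. ] [53.2 61.7] 88.5
square_mat0 0.66 z 0.021 [737.6  76.2] [56.2 65.1] 88.5
square_mat0 0.28 z 0.044 [701.5 -76. ] [410.2 393.3] 81.6
square_mat0 0.28 z 0.021 [715.5 -82.4] [433.4 415.5] 81.6
```

```bash
python3 -c "
from rig import order
print(order.close_job())"
```

```text
the job is handed in; nothing more can be done
None
```

I handed the job in at about 70 s. My last measurements put all four mats in their own recesses, the mug upright about 4 mm off the centre of the round mat at the pointer, and the jar, spoon cup and creamer still standing; the judge returned no verdict.

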